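# Seat the cover of the sample chamber with four clamping levers, crosswise

### The job

Close the sample chamber: pull its loose cover down evenly with the four clamping levers, working crosswise - bring two diagonally opposite levers to bear on the cover first, then the other two, each only part way, and go round once more until the cover lies flat home on the flange and all four levers are snug by feel. Do not let the cover tip, do not overtighten a lever, do not press on the cover with the gripper, and leave everything else on the bench where it is.

Things in the scene. Friction and masses are not known exactly. Their poses are not given: they have to be found in the camera images.
- chamber: Stainless steel chamber fixed on the bench. Flange 150 x 150 mm; the cover seats on its four raised lands (22 mm square, round the studs), tops 70 mm above the origin. Origin: centre of underside; z up; x, y along the flange's edges. A black sprung seal frame stands 4 mm above the lands and carries the cover; about 27 N on each screw presses it home. Poses are good to a millimetre or two only.
- cover: Square aluminium cover, 140 x 140 x 10 mm, loose on the seal, with holes over the four studs and a round sight window (52 mm across, 8 mm high) in the middle. Origin: centre of its underside; z up. The underside is 74 mm above the bench at the start and 70 mm when home on the flange. It may lean a little while drawn down, but not over 2.2 degrees (0.038 rad).
- screw1: Stud of clamping lever 1, fixed in the flange at x = +50 mm, y = +50 mm of the chamber's frame, opposite screw 3; origin on its axis at the height of the lands, z up. Neighbours are 100 mm apart, numbered in turn around the cover: 1 lies opposite 3, 2 opposite 4.
- screw2: Stud of clamping lever 2, fixed in the flange at x = -50 mm, y = +50 mm of the chamber's frame, opposite screw 4; origin on its axis at the height of the lands, z up. Each stud carries a lever and, under the lever's hub, a sprung foot that bears on the cover. The foot's height is not known: it starts 0.4 to 2.4 mm clear of the cover and differs from screw to screw.
- screw3: Stud of clamping lever 3, fixed in the flange at x = -50 mm, y = -50 mm of the chamber's frame, opposite screw 1; origin on its axis at the height of the lands, z up.
- screw4: Stud of clamping lever 4, fixed in the flange at x = +50 mm, y = -50 mm of the chamber's frame, opposite screw 2; origin on its axis at the height of the lands, z up.
- lever1_post (a point): Post of clamping lever 1: an upright black pin, 14 mm across, 40 mm tall, on the end of a steel arm (10 mm thick, 50 mm from the stud's axis). This point is its centre, half-way up, 36 mm above the cover's top at first, sinking 3 mm per rad. x points outward along the arm, z up. Arm top 9 mm, hub top (28 mm across) 4 mm below this point. Push the post sideways with shut fingertips, around the stud.
- lever1 (a joint): Angle of lever 1 in rad: 0 at the start, growing as it is turned clockwise seen from above (tightening), at most 3.5. It lowers its foot 3 mm per rad and stays where left. For all four: the foot meets the untouched cover after 0.1 to 0.8 rad; the cover reaches the flange at about 1.6 to 2.3 rad, and from there the clamp grows by 200 to 250 N per rad.
- lever2_post (a point): Post of clamping lever 2, as for lever 1.
- lever2 (a joint): Angle of lever 2 in rad, as for lever 1. By feel, all four: turning takes 0.40 N m when free (8 N at the post), plus 0.003 N m per newton of clamp. Snug is a clamp of about 80 N, felt while turning as 0.64 N m (13 N at the post, square to the arm). Under 46 N (10.8 N at the post) is too loose, over 120 N (15 N at the post) spoils the seal.
- lever3_post (a point): Post of clamping lever 3, as for lever 1.
- lever3 (a joint): Angle of lever 3 in rad, as for lever 1. Part way in the first round means, for all four, about 0.95 rad: every foot then bears, and the cover is still 1 mm or more above the flange. The first screw snugged in the last round may slacken by 20 to 40 N as the cover comes flat, so feel it once more.
- lever4_post (a point): Post of clamping lever 4, as for lever 1.
- lever4 (a joint): Angle of lever 4 in rad, as for lever 1. The push needed is read best while the lever turns. Read at rest after a small further step it comes out lower, by some 1 to 3 N at the post (about 11 to 12 N at rest for a snug lever), because the friction no longer opposes the hand fully.
- wrench: Steel wrench, 150 mm, lying beside the chamber; bystander. Origin on its underside.
- spare_ring: Steel centring ring, 48 mm across, 6 mm thick, beside the chamber; bystander. Origin: centre of underside.
- plug: Turned steel blanking plug, 38 mm foot, 30 mm high, beside the chamber; bystander. Origin: centre of underside.
- beaker: Steel beaker, 68 mm across, 85 mm high; bystander. Origin: centre of underside.
- flask: Blue insulated bottle, 74 mm across, 220 mm high; bystander. Origin: centre of underside.
- paper_roll: Paper towel roll on end, 100 mm across, 200 mm high; bystander. Origin: centre of underside.
- reagent_jar: White screw-cap jar, 60 mm across, 75 mm high; bystander. Origin: centre of underside.
Mind the look-alikes: they are no part of the job. Several things have the shape of the cover; the one meant has the colours described above. Leave any purple look-alike of the chamber alone.

How it is judged:
By the outcome, as a careful person would: the job done as asked, in the order asked, and still so for the second after the job is handed in, with the robot touching nothing.
It also fails if it takes over 72 s, if anything falls off the work surface, if the arm or the gripper's body presses on something with over 40 N, if the wrist force passes 120 N, or if a joint passes its speed limit or range.

### The arm

A 6-joint arm with a two-finger parallel gripper is mounted at the origin on the work surface. World frame = base frame: x ahead of the robot, y to its left, z up, the work surface at z = 0. Lengths are in m, angles in rad, forces in N, time in s.
With the tool pointing down it reaches from about 0.325 to 0.775 m from the base axis. Payload 9.3 kg.
Tool frame: the origin (TCP) lies at the very end of the fingers, on their centre line; the grasp point (between the pads) lies 19 mm behind it; z points along the fingers, y is the direction in which the jaws open and shut (so a half turn about z gives the same grasp; the last joint's range is limited). The gripper opens to 85 mm and grips with 20 to 120 N. Pads are 22 mm wide; open, the fingers measure 114 mm over their backs; the gripper's body (76 mm by 85 mm) begins 54 mm behind the grasp point. The pads swing forward as they close: fully open they stand 13 mm farther back than shut.
Start: joints at [0.979, 0.259, 0.021, 1.334, 0, 1.418], TCP at [0.234, 0.498, 0.231] pointing down, gripper open.
Joint ranges: [-3.04, 3.04], [-0.91, 1.82], [-1.04, 1.36], [-1.92, 1.95], [-1.52, 1.45], [-3.14, 3.14]. Speed limits (rad/s): [2.22, 2.22, 2.79, 3.14, 3.14, 3.14].

### API

Orientations are given as [roll, pitch, yaw] about the fixed x, y, z axes, in that order (R = Rz(yaw) Ry(pitch) Rx(roll)).
In Python, from rig import robot gives the robot as it stands. The module is installed in compiled form; this text tells all that it offers.
- The arm moves only by the tool carry_out, never from a script. Its argument "deltas" is text: rows parted by semicolons, each of 7 numbers parted by spaces: the turn, a rotation vector about the tool's x, y, z in degrees, then the shift along the tool's x, y, z in units of 40 mm (1.0 is 40 mm), then the gripper's target within -1 to 1 (fully open at 1, half-way at 0, shut at -1). A call has 1 to 12 rows; each row shifts and turns the commanded pose from where the row before left it, along the tool's axes as they then stand; what a row does not reach is not made up. A row lasts 1/12 s, in which the tool goes at most 41.7 mm and 7.16 degrees, less where a joint would pass 70% of its speed; a pose out of reach is approached as far as the arm can. A call is refused whole if a number of a shift passes 1 or a number of a turn 7.16, either way. A call with a gripper value outside its range is refused whole. The fingers move at their own pace and stop on an object; "force" is the grip in N (left out, the last holds). Time passes only in rows, so rows that do not move let the fingers close. It gives the time, the measured TCP pose, the force and the opening at its end, in the units of the state.
- robot.read_state(): the state, without advancing time (a new reading comes with each control period).
- robot.get_image(name): name is "scene" or "top"; returns the picture (480x640x3 uint8, red, green, blue); there is no depth.
- robot.camera_params(name): a dict with "fx", "fy", "cx", "cy" (pixels), "world_to_cam" (4x4, takes a point from world to camera coordinates). Camera axes: x right, y down, z forward; pixel columns grow to the right and rows downward; lengths in m; the calibration is good to about 2 mm. A picture is of the moment at which its call begins. camera_params takes no time and is no camera call.
- robot.hand_in(): hands the job in, once; it reports no verdict.
The state is a dict: "t": time; "joint_pos": joint angles; "dq": joint speeds; "joint_torque": joint torques, N m; "tcp_pos": TCP position; "orientation": TCP orientation; "ft_force": force on the tool from outside, world axes, zero at the start; "torque": the same for the moment, N m; "grip_width": finger opening in m.
Only numpy, scipy, OpenCV 4.12 (cv2) and the standard library are available. Lean on these libraries where they do the work, as an engineer would, in place of code of your own. Each camera call takes 0.05 s, during which the arm holds its last target. There are 200 camera calls.

## Working session

There is one attempt and no reset: what is moved stays moved. The work goes in short steps, Python scripts to look and compute and a tool call to move; the robot and the scene stay as the last step left them, time stands still between calls to the robot, and variables do not carry over. Pictures are saved under pics/ and viewed, about 8 in all and at most 12, crops included, and the job is handed in when it is done.

Besides the shell and the picture viewer there is one more tool, called after "Request:" in YAML: its name, and indented under it one key for each argument. carry_out: Moves the arm, as the interface text tells. Its arguments: {"type":"object","properties":{"deltas":{"type":"string"},"force":{"type":"number"}},"required":["deltas"]}

```bash
mkdir -p pics; python3 - <<'E'
from rig import robot
import cv2,numpy as np
for n in("scene","top"):
    im=robot.get_image(n);cv2.imwrite(f"pics/{n}0.png",im[:,:,::-1])
    p=robot.camera_params(n);print(n,p["fx"],p["fy"],p["cx"],p["cy"]);print(np.round(p["world_to_cam"],4))
s=robot.read_state();print({k:np.round(v,3) for k,v in s.items()})
E
```

```text
scene 592.8989519453837 592.8989519453837 326.3982394664373 237.86355716024178
[[ 0.5389  0.8423  0.0148 -0.2818]
 [ 0.6662 -0.4154 -0.6194 -0.2914]
 [-0.5155  0.3436 -0.785   1.7931]
 [ 0.      0.      0.      1.    ]]
top 498.37717136575026 498.37717136575026 327.9138596049929 246.31517048549173
[[ 0.1261 -0.992   0.0058 -0.0615]
 [-0.9704 -0.1245 -0.2071  0.5288]
 [ 0.2062  0.0205 -0.9783  1.2057]
 [ 0.      0.      0.      1.    ]]
{'t': np.float64(0.1), 'joint_pos': array([ 0.979,  0.259,  0.021,  1.334, -0.   ,  1.418]), 'dq': array([ 0.   , -0.001,  0.002,  0.001,  0.001, -0.001]), 'joint_torque': array([ 5.0000e-03, -5.5669e+01,  3.4507e+01,  1.2000e-02, -0.0000e+00,
       -0.0000e+00]), 'tcp_pos': array([0.234, 0.498, 0.231]), 'orientation': array([-3.14 , -0.   ,  2.703]), 'ft_force': array([ 0.17 ,  0.047, -0.053]), 'torque': array([-0.005,  0.074,  0.075]), 'grip_width': np.float64(0.085)}
```

View pics/scene0.png

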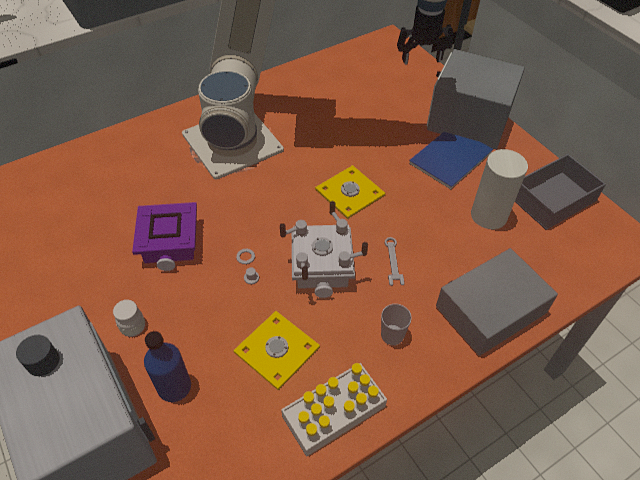

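View pics/top0.png

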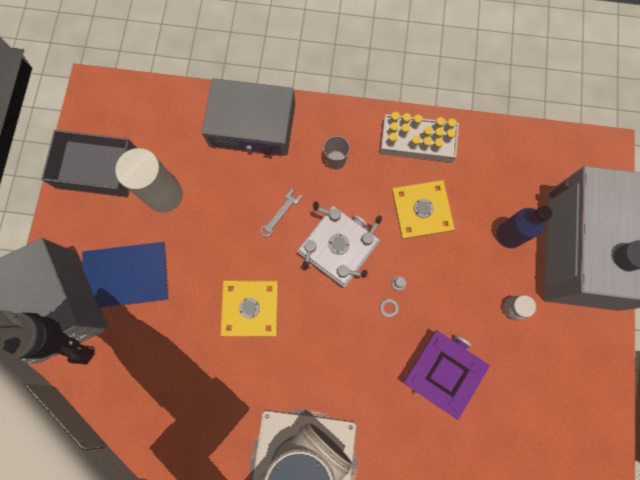

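The real chamber with its aluminium cover is at top (339,245) and scene (323,252). The look-alikes are the yellow covers at top (424,209) and (249,308), and the purple chamber at (447,374). I'll check this in one close crop.

```bash
python3 - <<'E'
import cv2,numpy as np
a=cv2.imread("pics/top0.png")[190:300,285:395];b=cv2.imread("pics/scene0.png")[195:305,268:378]
cv2.imwrite("pics/crop.png",np.hstack([cv2.resize(x,(400,400),interpolation=cv2.INTER_CUBIC) for x in(a,b)]))
E
```

```text
(no output)
```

View pics/crop.png

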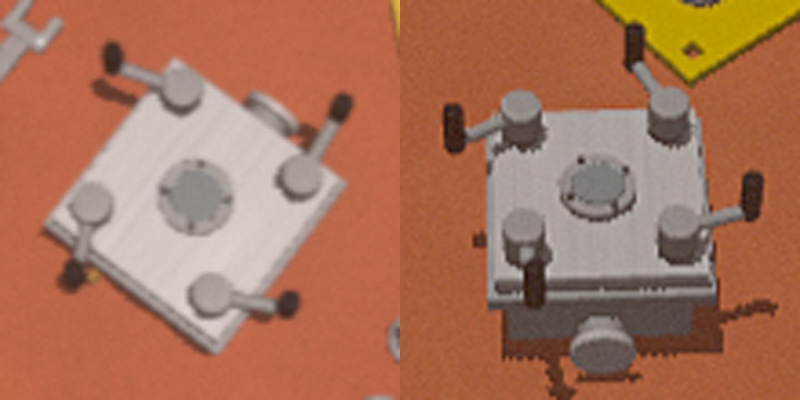

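The crop confirms it: an aluminium cover with a grey sight window at crop (196,197) and four hubs with black posts. Next I'll locate the hubs and posts.

```bash
cat >geo.py <<'E'
from rig import robot
import numpy as np
def ray(n,u,v):
    p=robot.camera_params(n);W=np.array(p["world_to_cam"]);R,t=W[:3,:3],W[:3,3]
    return -R.T@t, R.T@np.array([(u-p["cx"])/p["fx"],(v-p["cy"])/p["fy"],1])
def onz(n,u,v,z):
    o,d=ray(n,u,v); return o+d*(z-o[2])/d[2]
E
python3 - <<'E'
from geo import *
import cv2
k=110/400
hub={"top":([(182,83),(301,172),(213,288),(92,196)],(285,190)),"scene":([(121,101),(269,98),(280,216),(124,220)],(268,195))}
for n,(P,o) in hub.items():
    H=np.array([onz(n,o[0]+x*k,o[1]+y*k,.116)[:2] for x,y in P]);print(n,"hubs",H.round(4).tolist(),"c",H.mean(0).round(4), [round(float(np.linalg.norm(H[i]-H[i-1])),4) for i in range(4)])
print("win",onz("top",285+196*k,190+195*k,.092).round(4),onz("scene",268+196*k,195+180*k,.092).round(4))
for n,(o) in (("top",(285,190)),("scene",(268,195))):
    im=cv2.imread(f"pics/{n}0.png")[o[1]:o[1]+110,o[0]:o[0]+110]
    m=(im.max(2)<62).astype(np.uint8)
    c,l,st,ce=cv2.connectedComponentsWithStats(m)
    for i in range(1,c):
        if st[i,4]>8: print(n,st[i],ce[i].round(1),onz(n,*(ce[i]+o),.120)[:2].round(4))
E
```

```text
top hubs [[0.6047, -0.002], [0.5539, -0.088], [0.469, -0.0393], [0.5201, 0.0475]] c [ 0.5369 -0.0205] [0.0981, 0.0999, 0.0979, 0.1008]
scene hubs [[0.466, -0.0384], [0.5164, 0.0475], [0.6027, -0.0012], [0.5522, -0.0882]] c [ 0.5343 -0.0201] [0.0996, 0.0996, 0.0991, 0.1006]
win [ 0.5348 -0.0207  0.092 ] [ 0.5337 -0.0215  0.092 ]
scene [62  7  5 13 35] [63.6 12.1] [0.4654 0.05  ]
scene [12 29  6 13 42] [14.  35.3] [ 0.4644 -0.0916]
scene [94 48  5 13 36] [95.9 53.9] [0.6152 0.0438]
scene [34 72  6 13 39] [36.2 78. ] [ 0.5998 -0.1114]
```

```bash
cat >plan.py <<'E'
from geo import *
import sys
C=np.array([.535,-.0205]);B0=15.4
HUB={k:C+.0707*np.array([np.cos(a),np.sin(a)]) for k,a in zip("ADCB",np.deg2rad(B0+90*np.arange(4)))}
FACE=dict(A=-1,C=1,D=-1,B=1)
def pose(k,al,gap,z,r=.050):
    "TCP pose behind post of lever k with its arm at al deg; gap = clearance to post in m"
    a=np.deg2rad(al);u=np.array([np.cos(a),np.sin(a)]);t=np.array([u[1],-u[0]])
    return [*(HUB[k]+r*u-(.018+gap)*t),z,al-90*FACE[k]]
def rows(wps,start=None):
    s=robot.read_state();p=np.array(s["tcp_pos"]);yaw=np.rad2deg(s["orientation"][2])
    print("t",round(float(s["t"]),2),p.round(4),round(yaw,1),"F",np.round(s["ft_force"],1),"j6",round(s["joint_pos"][5],2),"rp",np.round(s["orientation"][:2],3))
    out=[]
    for x,y,z,ya in wps:
        q=np.array([x,y,z]);dy=(ya-yaw+180)%360-180
        n=int(np.ceil(max(np.linalg.norm(q-p)/.036,abs(dy)/6.5,1)))
        for i in range(n):
            c,s_=np.cos(np.deg2rad(yaw)),np.sin(np.deg2rad(yaw));d=(q-p)/n/.04
            out.append(f"0 0 {-dy/n:.1f} {d[0]*c+d[1]*s_:.2f} {d[0]*s_-d[1]*c:.2f} {-d[2]:.2f} -1")
            yaw+=dy/n
        p=q
    print(len(out));print("; ".join(out))
E
python3 - <<'E'
from plan import *
print("box",[onz("scene",u,v,0)[:2].round(3) for u,v in((432,130),(497,150))],"roll",onz("scene",492,220,0)[:2].round(3))
a=pose("A",75,.014,.16);print(a)
rows([[.30,.38,.23,158],a,pose("A",75,.014,.121)])
E
```

```text
box [array([0.276, 0.547]), array([0.45 , 0.657])] roll [0.648 0.455]
[np.float64(0.5851928708932275), np.float64(0.05485331826405146), 0.16, 165]
t 0.1 [0.2336 0.4977 0.2308] 154.9 F [ 0.2  0.  -0.1] j6 1.42 rp [-3.14 -0.  ]
19
0 0 -0.8 -0.69 -0.49 0.00 -1; 0 0 -0.8 -0.68 -0.50 0.00 -1; 0 0 -0.8 -0.67 -0.51 0.00 -1; 0 0 -0.8 -0.67 -0.52 0.00 -1; 0 0 -0.5 -0.74 -0.37 0.13 -1; 0 0 -0.5 -0.74 -0.38 0.13 -1; 0 0 -0.5 -0.74 -0.39 0.13 -1; 0 0 -0.5 -0.73 -0.40 0.13 -1; 0 0 -0.5 -0.73 -0.40 0.13 -1; 0 0 -0.5 -0.72 -0.41 0.13 -1; 0 0 -0.5 -0.72 -0.42 0.13 -1; 0 0 -0.5 -0.72 -0.42 0.13 -1; 0 0 -0.5 -0.71 -0.43 0.13 -1; 0 0 -0.5 -0.71 -0.44 0.13 -1; 0 0 -0.5 -0.70 -0.44 0.13 -1; 0 0 -0.5 -0.70 -0.45 0.13 -1; 0 0 -0.5 -0.70 -0.46 0.13 -1; 0 0 0.0 0.00 0.00 0.49 -1; 0 0 0.0 0.00 0.00 0.49 -1
```

Request:
carry_out:
  deltas: "0 0 -0.8 -0.69 -0.49 0 -1; 0 0 -0.8 -0.68 -0.50 0 -1; 0 0 -0.8 -0.67 -0.51 0 -1; 0 0 -0.8 -0.67 -0.52 0 -1; 0 0 -0.5 -0.74 -0.37 0.13 -1; 0 0 -0.5 -0.74 -0.38 0.13 -1; 0 0 -0.5 -0.74 -0.39 0.13 -1; 0 0 -0.5 -0.73 -0.40 0.13 -1; 0 0 -0.5 -0.73 -0.40 0.13 -1; 0 0 -0.5 -0.72 -0.41 0.13 -1; 0 0 -0.5 -0.72 -0.42 0.13 -1; 0 0 -0.5 -0.72 -0.42 0.13 -1"
  force: 40

```text
t: 1.1
tcp_pos: [0.4759, 0.1781, 0.1892]
orientation: [-3.141, -0.0, 2.829]
ft_force: [1.1, 1.0, 0.4]
grip_width: -0.0002
```

Request:
carry_out:
  deltas: "0 0 -0.5 -0.71 -0.43 0.13 -1; 0 0 -0.5 -0.71 -0.44 0.13 -1; 0 0 -0.5 -0.70 -0.44 0.13 -1; 0 0 -0.5 -0.70 -0.45 0.13 -1; 0 0 -0.5 -0.70 -0.46 0.13 -1; 0 0 0 0 0 0 -1; 0 0 0 0 0 0 -1"

```text
t: 1.68
tcp_pos: [0.5844, 0.0522, 0.1624]
orientation: [-3.141, -0.002, 2.869]
ft_force: [-0.4, 0.4, -0.5]
grip_width: 0.0004
```

```bash
python3 - <<'E'
from plan import *
rows([pose("A",75,.014,.121)])
import cv2
im=robot.get_image("scene")[120:320,240:440];cv2.imwrite("pics/s1.png",cv2.resize(im[:,:,::-1],(600,600),interpolation=cv2.INTER_CUBIC))
E
```

```text
t 1.68 [0.5844 0.0522 0.1624] 164.4 F [-0.4  0.4 -0.5] j6 0.22 rp [-3.141e+00 -2.000e-03]
2
0 0 -0.3 -0.00 0.03 0.52 -1; 0 0 -0.3 -0.00 0.03 0.52 -1
```

View pics/s1.png

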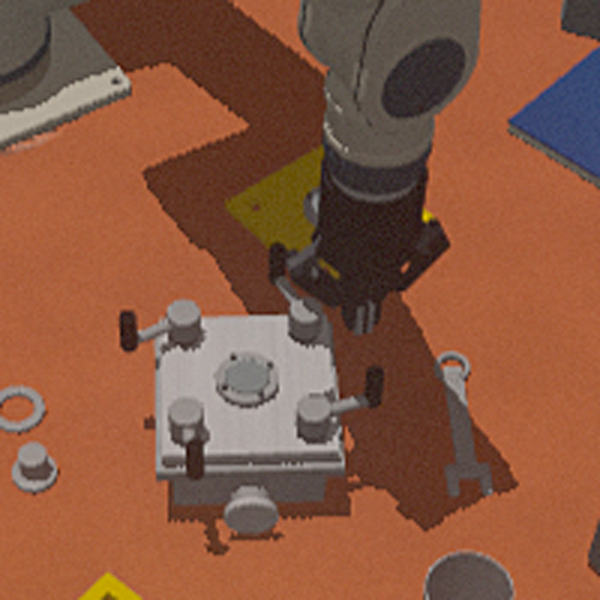

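The tip hangs just behind the post of the lever at scene (316,238), with a clear gap. The path down is free.

Request:
carry_out:
  deltas: "0 0 -0.3 0 0.03 0.52 -1; 0 0 -0.3 0 0.03 0.52 -1; 0 0 0 -0.1 0 0 -1; 0 0 0 -0.1 0 0 -1; 0 0 0 -0.08 0 0 -1"

```text
t: 2.15
tcp_pos: [0.5961, 0.0536, 0.1234]
orientation: [3.141, 0.001, 2.883]
ft_force: [0.6, 0.4, 0.4]
grip_width: -0.0002
```

Request:
carry_out:
  deltas: "0 0 0 -0.05 0 0 -1; 0 0 0 -0.05 0 0 -1"

```text
t: 2.32
tcp_pos: [0.599, 0.0529, 0.1233]
orientation: [3.14, -0.001, 2.883]
ft_force: [-7.4, 5.4, 6.7]
grip_width: -0.0004
```

Request:
carry_out:
  deltas: "0 0 7 -0.156 0.046 0.01 -1; 0 0 7 -0.156 0.046 0.01 -1; 0 0 7 -0.156 0.046 0.01 -1; 0 0 7 -0.156 0.046 0.01 -1"

```text
t: 2.65
tcp_pos: [0.6245, 0.0492, 0.1218]
orientation: [3.141, -0.001, 2.389]
ft_force: [-5.6, 4.8, 4.3]
grip_width: -0.0004
```

```bash
cat >>plan.py <<'E'
def lever(k):
    "arm angle of k from the TCP, assuming contact (post centre 18 mm ahead of TCP along the push)"
    s=robot.read_state();p=np.array(s["tcp_pos"][:2]);w=s["orientation"][2]
    x=FACE[k]*np.array([np.cos(w),np.sin(w)]);d=p-HUB[k]
    # radial line of the post: find al with |d+18x+e*y| = 50
    y=np.array([-x[1],x[0]])  # outward
    b=d+.018*x;e=np.roots([1,2*b@y,b@b-.0025]);e=e[np.argmin(abs(e))].real
    q=b+e*y;al=np.rad2deg(np.arctan2(q[1],q[0]));a=np.deg2rad(al);t=np.array([np.sin(a),-np.cos(a)])
    f=np.array(s["ft_force"]);print(k,"t",round(float(s["t"]),2),"alpha",round(al,1),"yaw-ideal",round((np.rad2deg(w)-al+90*FACE[k]+180)%360-180,1),"slide mm",round(e*1e3,1),"push",round(-f[:2]@t,1),"rad",round(f[:2]@[np.cos(a),np.sin(a)],1),"fz",round(f[2],1),"z",round(s["tcp_pos"][2],4))
E
python3 -c "
from plan import *
lever('A')"
```

```text
A t 2.65 alpha 48.3 yaw-ideal -1.5 slide mm -1.8 push 7.4 rad -0.2 fz 4.3 z 0.1218
```

Request:
carry_out:
  deltas: "0 0 7 -0.156 0.046 0.01 -1; 0 0 7 -0.156 0.046 0.01 -1; 0 0 7 -0.156 0.046 0.01 -1; 0 0 7 -0.156 0.046 0.01 -1"

```text
t: 2.98
tcp_pos: [0.6455, 0.0339, 0.1202]
orientation: [3.14, -0.002, 1.9]
ft_force: [-3.9, 7.6, 4.9]
grip_width: -0.0001
```

```bash
python3 -c "
from plan import *
lever('A')
s=robot.read_state();x,y,z=s['tcp_pos']
a=pose('C',267,.014,.165)
rows([pose('A',21,.012,z),[*pose('A',21,.016,.165)[:3],125],[.535,-.02,.17,150],a,[*a[:2],.121,a[3]]])"
```

```text
A t 2.98 alpha 21.2 yaw-ideal -2.4 slide mm -1.6 push 8.5 rad -0.9 fz 4.9 z 0.1202
t 2.98 [0.6455 0.0339 0.1202] 108.9 F [-3.9  7.6  4.9] j6 1.16 rp [ 3.14e+00 -2.00e-03]
15
0 0 -2.1 0.29 -0.07 -0.00 -1; 0 0 -4.7 0.03 -0.00 -0.37 -1; 0 0 -4.7 0.03 0.00 -0.37 -1; 0 0 -4.7 0.03 0.01 -0.37 -1; 0 0 -6.2 0.02 -0.77 -0.03 -1; 0 0 -6.2 0.10 -0.76 -0.03 -1; 0 0 -6.2 0.19 -0.75 -0.03 -1; 0 0 -6.2 0.27 -0.72 -0.03 -1; 0 0 -5.4 -0.01 -0.40 0.03 -1; 0 0 -5.4 0.03 -0.40 0.03 -1; 0 0 -5.4 0.07 -0.40 0.03 -1; 0 0 -5.4 0.10 -0.39 0.03 -1; 0 0 -5.4 0.14 -0.38 0.03 -1; 0 0 0.0 0.00 0.00 0.55 -1; 0 0 0.0 0.00 0.00 0.55 -1
```

Request:
carry_out:
  deltas: "0 0 -2.1 0.29 -0.07 0 -1; 0 0 -4.7 0.03 0 -0.37 -1; 0 0 -4.7 0.03 0 -0.37 -1; 0 0 -4.7 0.03 0.01 -0.37 -1; 0 0 -6.2 0.02 -0.77 -0.03 -1; 0 0 -6.2 0.10 -0.76 -0.03 -1; 0 0 -6.2 0.19 -0.75 -0.03 -1; 0 0 -6.2 0.27 -0.72 -0.03 -1; 0 0 -5.4 -0.01 -0.40 0.03 -1; 0 0 -5.4 0.03 -0.40 0.03 -1; 0 0 -5.4 0.07 -0.40 0.03 -1; 0 0 -5.4 0.10 -0.39 0.03 -1"

```text
t: 3.98
tcp_pos: [0.5039, -0.0791, 0.1641]
orientation: [-3.141, 0.002, 3.008]
ft_force: [-0.4, 0.1, 0.8]
grip_width: 0.0003
```

Request:
carry_out:
  deltas: "0 0 -5.4 0.14 -0.38 0.03 -1; 0 0 0 0 0 0 -1"

```text
t: 4.15
tcp_pos: [0.4957, -0.0944, 0.1627]
orientation: [-3.14, 0.001, 3.101]
ft_force: [0.6, 0.1, -0.5]
grip_width: -0.0001
```

```bash
python3 -c "
from plan import *
rows([pose('C',267,.014,.121),pose('C',267,.001,.121)])"
```

```text
t 4.15 [ 0.4957 -0.0944  0.1627] 177.7 F [ 0.6  0.1 -0.5] j6 -0.31 rp [-3.14e+00  1.00e-03]
3
0 0 0.3 -0.00 0.04 0.52 -1; 0 0 0.3 -0.00 0.04 0.52 -1; 0 0 -0.0 0.32 0.00 -0.00 -1
```

Request:
carry_out:
  deltas: "0 0 0.3 0 0.04 0.52 -1; 0 0 0.3 0 0.04 0.52 -1; 0 0 0 0.16 0 0 -1; 0 0 0 0.16 0 0 -1; 0 0 0 0.05 0 0 -1"

```text
t: 4.57
tcp_pos: [0.4816, -0.0885, 0.1216]
orientation: [-3.141, 0.0, 3.083]
ft_force: [2.4, 0.7, -1.3]
grip_width: 0.0
```

```bash
python3 -c "
from plan import *
lever('C')"
```

```text
C t 4.57 alpha -93.8 yaw-ideal 0.5 slide mm 1.7 push 2.3 rad -0.8 fz -1.3 z 0.1216
```

Request:
carry_out:
  deltas: "0 0 7 0.156 -0.046 0.01 -1; 0 0 7 0.156 -0.046 0.01 -1; 0 0 7 0.156 -0.046 0.01 -1; 0 0 7 0.156 -0.046 0.01 -1; 0 0 7 0.156 -0.046 0.01 -1; 0 0 7 0.156 -0.046 0.01 -1; 0 0 7 0.156 -0.046 0.01 -1; 0 0 7 0.156 -0.046 0.01 -1"

```text
t: 5.23
tcp_pos: [0.4349, -0.0808, 0.1194]
orientation: [3.14, 0.007, 2.098]
ft_force: [3.3, -9.9, -1.6]
grip_width: 0.0001
```

```bash
python3 -c "
from plan import *
lever('C')
s=robot.read_state();x,y,z=s['tcp_pos']
a=pose('D',177,.014,.165)
rows([pose('C',211,.012,z),[*pose('C',211,.014,.165)[:3],140],[.48,.0,.167,180],a])"
```

```text
C t 5.23 alpha -147.7 yaw-ideal -2.1 slide mm 1.4 push 10.1 rad 2.5 fz -1.6 z 0.1194
t 5.23 [ 0.4349 -0.0808  0.1194] 120.2 F [ 3.3 -9.9 -1.6] j6 0.67 rp [3.14  0.007]
25
0 0 -0.8 -0.27 -0.03 -0.00 -1; 0 0 -6.3 -0.02 0.00 -0.38 -1; 0 0 -6.3 -0.02 -0.00 -0.38 -1; 0 0 -6.3 -0.02 -0.00 -0.38 -1; 0 0 -5.7 0.10 0.34 -0.01 -1; 0 0 -5.7 0.07 0.35 -0.01 -1; 0 0 -5.7 0.03 0.36 -0.01 -1; 0 0 -5.7 -0.00 0.36 -0.01 -1; 0 0 -5.7 -0.04 0.36 -0.01 -1; 0 0 -5.7 -0.07 0.35 -0.01 -1; 0 0 -5.7 -0.11 0.34 -0.01 -1; 0 0 -6.2 0.03 0.03 0.00 -1; 0 0 -6.2 0.02 0.04 0.00 -1; 0 0 -6.2 0.02 0.04 0.00 -1; 0 0 -6.2 0.02 0.04 0.00 -1; 0 0 -6.2 0.01 0.04 0.00 -1; 0 0 -6.2 0.01 0.04 0.00 -1; 0 0 -6.2 0.00 0.04 0.00 -1; 0 0 -6.2 -0.00 0.04 0.00 -1; 0 0 -6.2 -0.01 0.04 0.00 -1; 0 0 -6.2 -0.01 0.04 0.00 -1; 0 0 -6.2 -0.02 0.04 0.00 -1; 0 0 -6.2 -0.02 0.04 0.00 -1; 0 0 -6.2 -0.02 0.04 0.00 -1; 0 0 -6.2 -0.03 0.03 0.00 -1
```

Request:
carry_out:
  deltas: "0 0 -0.8 -0.27 -0.03 0 -1; 0 0 -6.3 -0.02 0 -0.38 -1; 0 0 -6.3 -0.02 0 -0.38 -1; 0 0 -6.3 -0.02 0 -0.38 -1; 0 0 -5.7 0.10 0.34 -0.01 -1; 0 0 -5.7 0.07 0.35 -0.01 -1; 0 0 -5.7 0.03 0.36 -0.01 -1; 0 0 -5.7 0 0.36 -0.01 -1; 0 0 -5.7 -0.04 0.36 -0.01 -1; 0 0 -5.7 -0.07 0.35 -0.01 -1; 0 0 -5.7 -0.11 0.34 -0.01 -1; 0 0 -6.2 0.03 0.03 0 -1"

```text
t: 6.23
tcp_pos: [0.4784, 0.0042, 0.1673]
orientation: [-3.141, 0.003, -3.024]
ft_force: [-1.2, 0.1, -0.0]
grip_width: 0.0003
```

Request:
carry_out:
  deltas: "0 0 -6.8 0.02 0.04 0 -1; 0 0 -6.8 0.02 0.04 0 -1; 0 0 -6.8 0.02 0.04 0 -1; 0 0 -6.8 0.01 0.04 0 -1; 0 0 -6.8 0.01 0.04 0 -1; 0 0 -6.8 0 0.04 0 -1; 0 0 -6.8 0 0.04 0 -1; 0 0 -6.8 -0.01 0.04 0 -1; 0 0 -6.8 -0.01 0.04 0 -1; 0 0 -6.8 -0.02 0.04 0 -1; 0 0 -6.8 -0.02 0.04 0 -1; 0 0 0 0 0 0 -1"

```text
t: 7.23
tcp_pos: [0.4646, 0.0166, 0.1672]
orientation: [-3.139, 0.0, -1.719]
ft_force: [-0.4, -0.1, 0.5]
grip_width: 0.0001
```

```bash
python3 -c "
from plan import *
rows([pose('D',177,.014,.165),pose('D',177,.014,.121),pose('D',177,.0,.121)])"
```

```text
t 7.23 [0.4646 0.0166 0.1672] -98.5 F [-0.4 -0.1  0.5] j6 -1.57 rp [-3.139  0.   ]
4
0 0 -5.5 -0.04 0.01 0.05 -1; 0 0 -0.0 -0.00 0.00 0.55 -1; 0 0 -0.0 -0.00 0.00 0.55 -1; 0 0 -0.0 -0.35 0.00 -0.00 -1
```

Request:
carry_out:
  deltas: "0 0 -5.5 -0.04 -0.05 0.05 -1; 0 0 0 0 0 0.55 -1; 0 0 0 0 0 0.55 -1; 0 0 0 -0.16 0 0 -1; 0 0 0 -0.16 0 0 -1; 0 0 0 -0.05 0 0 -1"

```text
t: 7.73
tcp_pos: [0.4683, 0.0333, 0.1211]
orientation: [-3.14, 0.0, -1.63]
ft_force: [-1.2, 1.0, 0.3]
grip_width: -0.0001
```

```bash
python3 -c "
from plan import *
lever('D')"
```

```text
D t 7.73 alpha 175.7 yaw-ideal 0.9 slide mm 3.0 push -0.9 rad 1.3 fz 0.3 z 0.1211
```

Request:
carry_out:
  deltas: "0 0 0 -0.05 0.03 0 -1; 0 0 0 -0.05 0.03 0 -1"

```text
t: 7.9
tcp_pos: [0.4665, 0.0365, 0.1209]
orientation: [-3.139, -0.001, -1.629]
ft_force: [4.7, -7.5, -0.7]
grip_width: 0.0002
```

```bash
python3 -c "
from plan import *
lever('D')"
```

```text
D t 7.9 alpha 172.1 yaw-ideal 4.5 slide mm 0.8 push 6.8 rad -5.6 fz -0.7 z 0.1209
```

Request:
carry_out:
  deltas: "0 0 7.1 -0.14 0.03 0.01 -1; 0 0 7.1 -0.15 0.04 0.01 -1; 0 0 7.1 -0.156 0.046 0.01 -1; 0 0 7 -0.156 0.046 0.01 -1; 0 0 7 -0.156 0.046 0.01 -1; 0 0 7 -0.156 0.046 0.01 -1; 0 0 7 -0.156 0.046 0.01 -1; 0 0 5 -0.12 0.03 0.01 -1"

```text
t: 8.57
tcp_pos: [0.4756, 0.0824, 0.1175]
orientation: [-3.139, -0.001, -2.585]
ft_force: [-4.0, -6.7, 4.3]
grip_width: 0.0
```

```bash
python3 -c "
from plan import *
lever('D')
s=robot.read_state();x,y,z=s['tcp_pos']
a=pose('B',334,.016,.165)
rows([pose('D',118,.012,z),[*pose('D',118,.014,.165)[:3],215],[.535,-.02,.167,230],a])"
```

```text
D t 8.57 alpha 119.8 yaw-ideal 2.2 slide mm -1.0 push 6.8 rad -3.8 fz 4.3 z 0.1175
t 8.57 [0.4756 0.0824 0.1175] -148.1 F [-4.  -6.7  4.3] j6 -0.56 rp [-3.139e+00 -1.000e-03]
10
0 0 3.9 0.26 0.02 -0.00 -1; 0 0 -3.5 0.02 0.00 -0.59 -1; 0 0 -3.5 0.02 0.00 -0.59 -1; 0 0 -3.8 -0.01 -0.75 -0.01 -1; 0 0 -3.8 0.03 -0.75 -0.01 -1; 0 0 -3.8 0.08 -0.74 -0.01 -1; 0 0 -3.8 0.13 -0.74 -0.01 -1; 0 0 -4.7 -0.04 -0.82 0.02 -1; 0 0 -4.7 0.03 -0.82 0.02 -1; 0 0 -4.7 0.10 -0.82 0.02 -1
```

Request:
carry_out:
  deltas: "0 0 3 -0.07 0.02 0 -1; 0 0 3.9 0.28 0 0 -1; 0 0 -3.5 0.04 0 -0.59 -1; 0 0 -3.5 0.02 0 -0.59 -1; 0 0 -4.8 -0.01 -0.75 -0.01 -1; 0 0 -4.8 0.03 -0.75 -0.01 -1; 0 0 -3.8 0.08 -0.74 -0.01 -1; 0 0 -3.8 0.13 -0.74 -0.01 -1; 0 0 -4.7 -0.04 -0.82 0.02 -1; 0 0 -4.7 0.03 -0.82 0.02 -1; 0 0 -4.7 0.10 -0.82 0.02 -1; 0 0 0 0 0 0 -1"

```text
t: 9.57
tcp_pos: [0.6161, -0.0833, 0.1623]
orientation: [-3.14, -0.0, -2.027]
ft_force: [-0.9, -0.3, -0.7]
grip_width: -0.0
```

```bash
python3 -c "
from plan import *
rows([pose('B',334,.016,.165),pose('B',334,.016,.121),pose('B',334,.0,.121)])"
```

```text
t 9.57 [ 0.6161 -0.0833  0.1623] -116.1 F [-0.9 -0.3 -0.7] j6 -1.38 rp [-3.14 -0.  ]
4
0 0 -0.1 -0.05 0.09 -0.07 -1; 0 0 -0.0 -0.00 0.00 0.55 -1; 0 0 -0.0 -0.00 0.00 0.55 -1; 0 0 -0.0 0.40 -0.00 -0.00 -1
```

Request:
carry_out:
  deltas: "0 0 0 -0.05 0.09 0 -1; 0 0 0 0 0 0.52 -1; 0 0 0 0 0 0.52 -1; 0 0 0 0.18 0 0 -1; 0 0 0 0.16 0 0 -1; 0 0 0 0.05 0 0 -1; 0 0 0 0.05 0 0 -1"

```text
t: 10.15
tcp_pos: [0.602, -0.0911, 0.1225]
orientation: [3.141, 0.003, -2.029]
ft_force: [1.5, 6.8, -5.7]
grip_width: 0.0
```

```bash
python3 -c "
from plan import *
lever('B')"
```

```text
B t 10.15 alpha -24.9 yaw-ideal -1.3 slide mm 5.6 push 6.8 rad -1.5 fz -5.7 z 0.1225
```

Request:
carry_out:
  deltas: "0 0 7 0.156 -0.056 0.01 -1; 0 0 7 0.156 -0.056 0.01 -1; 0 0 7 0.156 -0.056 0.01 -1; 0 0 7 0.156 -0.056 0.01 -1; 0 0 7 0.156 -0.056 0.01 -1; 0 0 7 0.156 -0.056 0.01 -1; 0 0 7 0.156 -0.046 0.01 -1; 0 0 6 0.13 -0.04 0.01 -1"

```text
t: 10.82
tcp_pos: [0.5779, -0.134, 0.1199]
orientation: [3.141, 0.005, -2.995]
ft_force: [6.4, 6.6, -3.0]
grip_width: -0.0002
```

```bash
python3 -c "
from plan import *
lever('B')
s=robot.read_state();x,y,z=s['tcp_pos']
a=pose('A',21,.014,.165)
rows([pose('B',-79,.012,z),[*pose('B',-79,.014,.165)[:3],180],[.59,-.0,.167,130],a])"
```

```text
B t 10.82 alpha -82.5 yaw-ideal 0.9 slide mm 1.6 push 7.2 rad -5.7 fz -3.0 z 0.1199
t 10.82 [ 0.5779 -0.134   0.1199] -171.6 F [ 6.4  6.6 -3. ] j6 -0.52 rp [3.141 0.005]
14
0 0 -2.6 -0.38 -0.01 -0.00 -1; 0 0 5.5 -0.03 -0.00 -0.56 -1; 0 0 5.5 -0.02 0.00 -0.56 -1; 0 0 6.2 0.01 0.41 -0.01 -1; 0 0 6.2 0.06 0.41 -0.01 -1; 0 0 6.2 0.10 0.40 -0.01 -1; 0 0 6.2 0.15 0.38 -0.01 -1; 0 0 6.2 0.19 0.37 -0.01 -1; 0 0 6.2 0.23 0.34 -0.01 -1; 0 0 6.2 0.26 0.32 -0.01 -1; 0 0 6.2 0.30 0.29 -0.01 -1; 0 0 6.3 0.03 0.56 0.02 -1; 0 0 6.3 0.10 0.55 0.02 -1; 0 0 6.3 0.16 0.53 0.02 -1
```

Request:
carry_out:
  deltas: "0 0 -2.6 -0.4 0 0 -1; 0 0 5.5 -0.05 0 -0.56 -1; 0 0 5.5 -0.03 0 -0.56 -1; 0 0 6.2 0.01 0.41 -0.01 -1; 0 0 6.2 0.06 0.41 -0.01 -1; 0 0 6.2 0.10 0.40 -0.01 -1; 0 0 6.2 0.15 0.38 -0.01 -1; 0 0 6.2 0.19 0.37 -0.01 -1; 0 0 6.2 0.23 0.34 -0.01 -1; 0 0 6.2 0.26 0.32 -0.01 -1; 0 0 6.2 0.30 0.29 -0.01 -1; 0 0 6.3 0.03 0.56 0.02 -1"

```text
t: 11.82
tcp_pos: [0.6044, 0.0165, 0.1682]
orientation: [3.14, 0.002, 2.166]
ft_force: [0.8, -1.0, 0.3]
grip_width: 0.0
```

Request:
carry_out:
  deltas: "0 0 6.3 0.10 0.55 0.02 -1; 0 0 6.3 0.16 0.53 0.02 -1; 0 0 0 0 0 0 -1"

```text
t: 12.07
tcp_pos: [0.6395, 0.0492, 0.1651]
orientation: [3.139, 0.001, 1.947]
ft_force: [-0.3, 0.7, 0.1]
grip_width: 0.0002
```

```bash
cat >>plan.py <<'E'
def feel(k):
    lever(k);s=robot.read_state();p=np.array(s["tcp_pos"][:2]);w=s["orientation"][2]
    q=p+.011*FACE[k]*np.array([np.cos(w),np.sin(w)])-HUB[k];F=-np.array(s["ft_force"])
    b=np.array([-np.sin(w),np.cos(w)]);al=None
    # contact point: on the post, 7 mm behind its centre
    d=q+.007*FACE[k]*np.array([np.cos(w),np.sin(w)]);c=d*.05/np.linalg.norm(d)-.007*FACE[k]*np.array([np.cos(w),np.sin(w)])
    T=-(c[0]*F[1]-c[1]*F[0]);print("   torque",round(T,3),"clamp~",round((T-.4)/.003))
E
python3 -c "
from plan import *
rows([pose('A',21,.014,.165),pose('A',21,.014,.119),pose('A',21,.0,.119)])"
```

```text
t 12.07 [0.6395 0.0492 0.1651] 111.5 F [-0.3  0.7  0.1] j6 1.14 rp [3.139e+00 1.000e-03]
4
0 0 0.5 -0.06 -0.06 0.00 -1; 0 0 -0.0 0.00 0.00 0.58 -1; 0 0 -0.0 0.00 0.00 0.58 -1; 0 0 -0.0 -0.35 0.00 -0.00 -1
```

Request:
carry_out:
  deltas: "0 0 0.5 -0.06 -0.06 0 -1; 0 0 0 0 0 0.56 -1; 0 0 0 0 0 0.56 -1; 0 0 0 -0.17 0 0 -1; 0 0 0 -0.17 0 0 -1; 0 0 0 -0.08 0 0 -1; 0 0 7 -0.156 0.046 0.01 -1; 0 0 7 -0.156 0.046 0.01 -1; 0 0 7 -0.156 0.046 0.01 -1; 0 0 7 -0.156 0.046 0.01 -1"

```text
t: 12.9
tcp_pos: [0.6529, 0.0063, 0.1181]
orientation: [-3.139, -0.003, 1.45]
ft_force: [-4.6, 10.4, -3.2]
grip_width: 0.0004
```

```bash
python3 -c "
from plan import *
feel('A')"
```

```text
A t 12.9 alpha -11.6 yaw-ideal 4.7 slide mm 1.4 push 9.3 rad -6.6 fz -3.2 z 0.1181
   torque 0.503 clamp~ 34
```

Request:
carry_out:
  deltas: "0 0 5 -0.07 0.015 0.005 -1; 0 0 5 -0.075 0.02 0.005 -1; 0 0 3 -0.065 0.02 0.005 -1"

```text
t: 13.15
tcp_pos: [0.6541, -0.0023, 0.1178]
orientation: [-3.14, -0.003, 1.224]
ft_force: [-2.3, 11.8, -4.1]
grip_width: -0.0001
```

```bash
python3 -c "
from plan import *
feel('A')"
```

```text
A t 13.15 alpha -21.2 yaw-ideal 1.4 slide mm 1.9 push 10.2 rad -6.4 fz -4.1 z 0.1178
   torque 0.552 clamp~ 51
```

Request:
carry_out:
  deltas: "0 0 3 -0.06 -0.01 0.004 -1; 0 0 3 -0.06 -0.01 0.004 -1"

```text
t: 13.32
tcp_pos: [0.6531, -0.0067, 0.1181]
orientation: [3.14, -0.004, 1.122]
ft_force: [6.9, 9.1, -5.4]
grip_width: -0.0001
```

```bash
python3 -c "
from plan import *
feel('A')"
```

```text
A t 13.32 alpha -26.6 yaw-ideal 0.9 slide mm 2.8 push 11.2 rad 2.1 fz -5.4 z 0.1181
   torque 0.544 clamp~ 48
```

Request:
carry_out:
  deltas: "0 0 3 -0.065 0.02 0.004 -1; 0 0 3 -0.065 0.02 0.004 -1"

```text
t: 13.48
tcp_pos: [0.6524, -0.012, 0.1177]
orientation: [3.14, -0.005, 1.017]
ft_force: [4.6, 9.8, -7.4]
grip_width: 0.0
```

```bash
python3 -c "
from plan import *
feel('A')"
```

```text
A t 13.48 alpha -32.7 yaw-ideal 1.0 slide mm 2.7 push 10.7 rad -1.5 fz -7.4 z 0.1177
   torque 0.545 clamp~ 48
```

Request:
carry_out:
  deltas: "0 0 3 -0.065 0.02 0.02 -1; 0 0 3 -0.065 0.02 0.02 -1"

```text
t: 13.65
tcp_pos: [0.6514, -0.0174, 0.1167]
orientation: [3.14, -0.005, 0.913]
ft_force: [4.7, 9.2, -0.1]
grip_width: -0.0
```

```bash
python3 -c "
from plan import *
feel('A')"
```

```text
A t 13.65 alpha -38.8 yaw-ideal 1.1 slide mm 2.3 push 10.1 rad -2.1 fz -0.1 z 0.1167
   torque 0.52 clamp~ 40
```

Request:
carry_out:
  deltas: "0 0 3 -0.065 0.02 0.008 -1; 0 0 3 -0.065 0.02 0.008 -1"

```text
t: 13.82
tcp_pos: [0.6495, -0.0224, 0.1164]
orientation: [3.14, -0.006, 0.808]
ft_force: [5.4, 10.9, 0.9]
grip_width: 0.0005
```

```bash
python3 -c "
from plan import *
feel('A')"
```

```text
A t 13.82 alpha -44.7 yaw-ideal 1.0 slide mm 2.3 push 11.6 rad -3.8 fz 0.9 z 0.1164
   torque 0.603 clamp~ 68
```

Request:
carry_out:
  deltas: "0 0 2.5 -0.055 0.01 0.006 -1"

```text
t: 13.9
tcp_pos: [0.6484, -0.0243, 0.1163]
orientation: [3.14, -0.006, 0.764]
ft_force: [6.0, 9.7, 0.2]
grip_width: -0.0003
```

```bash
python3 -c "
from plan import *
feel('A')
s=robot.read_state();x,y,z=s['tcp_pos']
a=pose('C',-148,.014,.165)
rows([pose('A',-47,.012,z),[*pose('A',-47,.014,.165)[:3],60],[.535,-.02,.17,100],a])"
```

```text
A t 13.9 alpha -47.3 yaw-ideal 1.1 slide mm 2.4 push 11.0 rad -3.0 fz 0.2 z 0.1163
   torque 0.569 clamp~ 56
t 13.9 [ 0.6484 -0.0243  0.1163] 43.8 F [6.  9.7 0.2] j6 2.21 rp [ 3.14  -0.006]
15
0 0 0.8 0.31 0.07 -0.00 -1; 0 0 -5.7 0.02 -0.00 -0.41 -1; 0 0 -5.7 0.02 0.00 -0.41 -1; 0 0 -5.7 0.02 0.00 -0.41 -1; 0 0 -5.7 -0.24 -0.38 -0.02 -1; 0 0 -5.7 -0.20 -0.40 -0.02 -1; 0 0 -5.7 -0.15 -0.42 -0.02 -1; 0 0 -5.7 -0.11 -0.43 -0.02 -1; 0 0 -5.7 -0.07 -0.44 -0.02 -1; 0 0 -5.7 -0.02 -0.45 -0.02 -1; 0 0 -5.7 0.02 -0.45 -0.02 -1; 0 0 -5.5 -0.35 -0.66 0.03 -1; 0 0 -5.5 -0.28 -0.69 0.03 -1; 0 0 -5.5 -0.22 -0.71 0.03 -1; 0 0 -5.5 -0.15 -0.73 0.03 -1
```

Request:
carry_out:
  deltas: "0 0 0.8 0.33 0.05 0 -1; 0 0 -5.7 0.04 0 -0.41 -1; 0 0 -5.7 0.02 0 -0.41 -1; 0 0 -5.7 0.02 0 -0.41 -1; 0 0 -5.7 -0.24 -0.38 -0.02 -1; 0 0 -5.7 -0.20 -0.40 -0.02 -1; 0 0 -5.7 -0.15 -0.42 -0.02 -1; 0 0 -5.7 -0.11 -0.43 -0.02 -1; 0 0 -5.7 -0.07 -0.44 -0.02 -1; 0 0 -5.7 -0.02 -0.45 -0.02 -1; 0 0 -5.7 0.02 -0.45 -0.02 -1; 0 0 -5.5 -0.35 -0.66 0.03 -1"

```text
t: 14.9
tcp_pos: [0.511, -0.0369, 0.1697]
orientation: [3.138, 0.002, 1.849]
ft_force: [0.1, -0.9, 0.5]
grip_width: 0.0003
```

Request:
carry_out:
  deltas: "0 0 -5.5 -0.28 -0.69 0.03 -1; 0 0 -5.5 -0.22 -0.71 0.03 -1; 0 0 -5.5 -0.15 -0.73 0.03 -1; 0 0 0 0 0 0 -1; 0 0 0 0 0 0 -1"

```text
t: 15.32
tcp_pos: [0.44, -0.0939, 0.1657]
orientation: [3.14, 0.003, 2.127]
ft_force: [0.5, -0.3, -0.1]
grip_width: -0.0001
```

```bash
python3 -c "
from plan import *
rows([pose('C',-148,.014,.165),pose('C',-148,.014,.119),pose('C',-148,.0,.119)])"
```

```text
t 15.32 [ 0.44   -0.0939  0.1657] 121.9 F [ 0.5 -0.3 -0.1] j6 0.62 rp [3.14e+00 3.00e-03]
4
0 0 -0.1 0.00 0.04 0.02 -1; 0 0 -0.0 0.00 0.00 0.58 -1; 0 0 -0.0 0.00 0.00 0.58 -1; 0 0 -0.0 0.35 0.00 -0.00 -1
```

Request:
carry_out:
  deltas: "0 0 0 0 0.04 0.02 -1; 0 0 0 0 0 0.58 -1; 0 0 0 0 0 0.58 -1; 0 0 0 0.17 0 0 -1; 0 0 0 0.17 0 0 -1; 0 0 0 0.08 0 0 -1; 0 0 7 0.156 -0.046 0.01 -1; 0 0 7 0.156 -0.046 0.01 -1; 0 0 7 0.156 -0.046 0.01 -1; 0 0 7 0.156 -0.046 0.01 -1; 0 0 5 0.11 -0.03 0.01 -1"

```text
t: 16.23
tcp_pos: [0.4165, -0.0533, 0.1161]
orientation: [3.138, 0.004, 1.547]
ft_force: [3.0, -10.3, -5.7]
grip_width: -0.0002
```

```bash
python3 -c "
from plan import *
feel('C')"
```

```text
C t 16.23 alpha 175.5 yaw-ideal 3.2 slide mm -0.0 push 10.1 rad -3.8 fz -5.7 z 0.1161
   torque 0.526 clamp~ 42
```

Request:
carry_out:
  deltas: "0 0 4 0.065 -0.01 0.012 -1; 0 0 4 0.065 -0.01 0.012 -1"

```text
t: 16.4
tcp_pos: [0.4149, -0.0481, 0.1153]
orientation: [3.14, 0.004, 1.411]
ft_force: [-7.6, -8.7, 6.6]
grip_width: 0.0002
```

```bash
python3 -c "
from plan import *
feel('C')"
```

```text
C t 16.4 alpha 169.7 yaw-ideal 1.2 slide mm 0.1 push 9.9 rad 6.0 fz 6.6 z 0.1153
   torque 0.452 clamp~ 17
```

Request:
carry_out:
  deltas: "0 0 3.5 0.065 -0.01 0.01 -1; 0 0 3.5 0.065 -0.01 0.01 -1"

```text
t: 16.57
tcp_pos: [0.4145, -0.0427, 0.1145]
orientation: [3.141, 0.004, 1.289]
ft_force: [-9.1, -8.9, 7.1]
grip_width: -0.0002
```

```bash
python3 -c "
from plan import *
feel('C')"
```

```text
C t 16.57 alpha 163.7 yaw-ideal 0.1 slide mm 0.7 push 11.1 rad 6.2 fz 7.1 z 0.1145
   torque 0.513 clamp~ 38
```

Request:
carry_out:
  deltas: "0 0 3 0.065 -0.05 0 -1; 0 0 3 0.065 -0.03 0 -1"

```text
t: 16.73
tcp_pos: [0.4141, -0.0371, 0.1145]
orientation: [3.138, 0.004, 1.185]
ft_force: [-1.2, -10.9, -3.9]
grip_width: -0.0001
```

```bash
python3 -c "
from plan import *
feel('C')"
```

```text
C t 16.73 alpha 157.8 yaw-ideal 0.1 slide mm 0.3 push 10.6 rad -3.0 fz -3.9 z 0.1145
   torque 0.549 clamp~ 50
```

Request:
carry_out:
  deltas: "0 0 3 0.065 -0.02 0.004 -1; 0 0 3 0.065 -0.02 0.004 -1"

```text
t: 16.9
tcp_pos: [0.4143, -0.0316, 0.114]
orientation: [3.139, 0.003, 1.08]
ft_force: [-3.5, -10.1, -0.2]
grip_width: -0.0001
```

```bash
python3 -c "
from plan import *
feel('C')"
```

```text
C t 16.9 alpha 151.9 yaw-ideal -0.0 slide mm 0.1 push 10.6 rad -1.6 fz -0.2 z 0.114
   torque 0.54 clamp~ 47
```

Request:
carry_out:
  deltas: "0 0 2.5 0.055 -0.015 0.004 -1; 0 0 2.5 0.055 -0.015 0.004 -1"

```text
t: 17.07
tcp_pos: [0.415, -0.0271, 0.1137]
orientation: [3.139, 0.003, 0.993]
ft_force: [-7.4, -9.4, 3.1]
grip_width: -0.0001
```

```bash
python3 -c "
from plan import *
feel('C')"
```

```text
C t 17.07 alpha 147.0 yaw-ideal -0.1 slide mm -0.1 push 11.9 rad 1.1 fz 3.1 z 0.1137
   torque 0.587 clamp~ 62
```

Request:
carry_out:
  deltas: "0 0 2 0.044 -0.012 0.003 -1; 0 0 2 0.044 -0.012 0.003 -1"

```text
t: 17.23
tcp_pos: [0.4158, -0.0236, 0.1134]
orientation: [3.14, 0.004, 0.924]
ft_force: [-8.7, -9.1, 5.6]
grip_width: 0.0002
```

```bash
python3 -c "
from plan import *
feel('C')
s=robot.read_state();x,y,z=s['tcp_pos']
a=pose('D',118,.014,.165)
rows([pose('C',142,.012,z),[*pose('C',142,.014,.165)[:3],90],[.46,.03,.17,140],a])"
```

```text
C t 17.23 alpha 143.2 yaw-ideal -0.3 slide mm -0.2 push 12.5 rad 1.5 fz 5.6 z 0.1134
   torque 0.614 clamp~ 71
t 17.23 [ 0.4158 -0.0236  0.1134] 52.9 F [-8.7 -9.1  5.6] j6 1.96 rp [3.14  0.004]
26
0 0 0.9 -0.27 -0.01 -0.00 -1; 0 0 -6.3 -0.01 0.00 -0.21 -1; 0 0 -6.3 -0.01 -0.00 -0.21 -1; 0 0 -6.3 -0.01 -0.00 -0.21 -1; 0 0 -6.3 -0.01 -0.00 -0.21 -1; 0 0 -6.3 -0.01 -0.00 -0.21 -1; 0 0 -6.3 -0.01 -0.00 -0.21 -1; 0 0 -6.2 0.20 0.16 -0.02 -1; 0 0 -6.2 0.18 0.18 -0.02 -1; 0 0 -6.2 0.16 0.20 -0.02 -1; 0 0 -6.2 0.14 0.22 -0.02 -1; 0 0 -6.2 0.11 0.23 -0.02 -1; 0 0 -6.2 0.09 0.24 -0.02 -1; 0 0 -6.2 0.06 0.25 -0.02 -1; 0 0 -6.2 0.03 0.26 -0.02 -1; 0 0 -6.2 0.06 0.09 0.01 -1; 0 0 -6.2 0.05 0.09 0.01 -1; 0 0 -6.2 0.04 0.10 0.01 -1; 0 0 -6.2 0.03 0.10 0.01 -1; 0 0 -6.2 0.02 0.11 0.01 -1; 0 0 -6.2 0.01 0.11 0.01 -1; 0 0 -6.2 -0.00 0.11 0.01 -1; 0 0 -6.2 -0.02 0.11 0.01 -1; 0 0 -6.2 -0.03 0.10 0.01 -1; 0 0 -6.2 -0.04 0.10 0.01 -1; 0 0 -6.2 -0.05 0.09 0.01 -1
```

Request:
carry_out:
  deltas: "0 0 0.9 -0.27 -0.01 0 -1; 0 0 -6.3 -0.05 0 -0.25 -1; 0 0 -6.3 -0.01 0 -0.25 -1; 0 0 -6.3 -0.01 0 -0.25 -1; 0 0 -6.3 -0.01 0 -0.25 -1; 0 0 -6.3 -0.01 0 -0.21 -1; 0 0 -6.3 -0.01 0 -0.15 -1; 0 0 -6.2 0.20 0.16 -0.02 -1; 0 0 -6.2 0.18 0.18 -0.02 -1; 0 0 -6.2 0.16 0.20 -0.02 -1; 0 0 -6.2 0.14 0.22 -0.02 -1; 0 0 -6.2 0.11 0.23 -0.02 -1"

```text
t: 18.23
tcp_pos: [0.4404, 0.0059, 0.1716]
orientation: [3.14, 0.001, 2.117]
ft_force: [0.2, -0.4, 1.4]
grip_width: -0.0
```

Request:
carry_out:
  deltas: "0 0 -6.2 0.09 0.24 -0.02 -1; 0 0 -6.2 0.06 0.25 -0.02 -1; 0 0 -6.2 0.03 0.26 -0.02 -1; 0 0 -6.2 0.06 0.09 0.01 -1; 0 0 -6.2 0.05 0.09 0.01 -1; 0 0 -6.2 0.04 0.10 0.01 -1; 0 0 -6.2 0.03 0.10 0.01 -1; 0 0 -6.2 0.02 0.11 0.01 -1; 0 0 -6.2 0.01 0.11 0.01 -1; 0 0 -6.2 0 0.11 0.01 -1; 0 0 -6.2 -0.02 0.11 0.01 -1; 0 0 -6.2 -0.03 0.10 0.01 -1"

```text
t: 19.23
tcp_pos: [0.4635, 0.0684, 0.1703]
orientation: [3.142, 0.002, -2.867]
ft_force: [-0.0, -0.5, -0.4]
grip_width: -0.0003
```

```bash
python3 -c "
from plan import *
rows([pose('D',117,.014,.165),pose('D',117,.014,.117),pose('D',117,.0,.117)])"
```

```text
t 19.23 [0.4635 0.0684 0.1703] -164.3 F [-0.  -0.5 -0.4] j6 -0.31 rp [3.142e+00 2.000e-03]
5
0 0 -5.6 -0.05 0.11 0.07 -1; 0 0 -5.6 -0.06 0.10 0.07 -1; 0 0 -0.0 -0.00 0.00 0.60 -1; 0 0 -0.0 -0.00 0.00 0.60 -1; 0 0 -0.0 -0.35 0.00 -0.00 -1
```

Request:
carry_out:
  deltas: "0 0 -5 -0.05 0.07 0.07 -1; 0 0 -5 -0.06 0.08 0.07 -1; 0 0 0 0 0 0.60 -1; 0 0 0 0 0 0.60 -1; 0 0 0 -0.15 0 0 -1; 0 0 0 -0.15 0 0 -1; 0 0 0 -0.08 0 0 -1; 0 0 7 -0.156 0.046 0.01 -1; 0 0 7 -0.156 0.046 0.01 -1; 0 0 7 -0.156 0.046 0.01 -1; 0 0 7 -0.156 0.046 0.01 -1"

```text
t: 20.15
tcp_pos: [0.5008, 0.0956, 0.115]
orientation: [3.141, -0.002, 3.09]
ft_force: [-7.9, 1.3, 1.3]
grip_width: -0.0003
```

```bash
python3 -c "
from plan import *
feel('D')"
```

```text
D t 20.15 alpha 87.0 yaw-ideal 0.1 slide mm 2.9 push 8.0 rad 0.9 fz 1.3 z 0.115
   torque 0.393 clamp~ -2
```

Request:
carry_out:
  deltas: "0 0 3 -0.065 0.02 0.004 -1; 0 0 3 -0.065 0.02 0.004 -1"

```text
t: 20.32
tcp_pos: [0.5063, 0.0969, 0.1147]
orientation: [3.141, -0.002, 2.989]
ft_force: [-7.9, 3.4, 0.9]
grip_width: 0.0001
```

```bash
python3 -c "
from plan import *
feel('D')"
```

```text
D t 20.32 alpha 80.5 yaw-ideal 0.8 slide mm 2.8 push 8.4 rad 2.1 fz 0.9 z 0.1147
   torque 0.404 clamp~ 1
```

Request:
carry_out:
  deltas: "0 0 4 -0.087 0.026 0.004 -1; 0 0 4 -0.087 0.026 0.004 -1"

```text
t: 20.48
tcp_pos: [0.5133, 0.0978, 0.1144]
orientation: [3.141, -0.002, 2.849]
ft_force: [-8.2, 4.2, 0.9]
grip_width: 0.0
```

```bash
python3 -c "
from plan import *
feel('D')"
```

```text
D t 20.48 alpha 72.4 yaw-ideal 0.9 slide mm 2.8 push 9.0 rad 1.5 fz 0.9 z 0.1144
   torque 0.441 clamp~ 14
```

Request:
carry_out:
  deltas: "0 0 3 -0.065 0.02 0.004 -1; 0 0 3 -0.065 0.02 0.004 -1"

```text
t: 20.65
tcp_pos: [0.5187, 0.0979, 0.1141]
orientation: [3.14, -0.002, 2.745]
ft_force: [-8.3, 5.1, 2.0]
grip_width: -0.0001
```

```bash
python3 -c "
from plan import *
feel('D')"
```

```text
D t 20.65 alpha 66.2 yaw-ideal 1.0 slide mm 2.7 push 9.6 rad 1.3 fz 2.0 z 0.1141
   torque 0.471 clamp~ 24
```

Request:
carry_out:
  deltas: "0 0 3 -0.065 0.02 0.004 -1; 0 0 3 -0.065 0.02 0.004 -1"

```text
t: 20.82
tcp_pos: [0.524, 0.0974, 0.1138]
orientation: [3.14, -0.003, 2.64]
ft_force: [-8.6, 5.9, 2.7]
grip_width: -0.0001
```

```bash
python3 -c "
from plan import *
feel('D')"
```

```text
D t 20.82 alpha 60.2 yaw-ideal 1.1 slide mm 2.6 push 10.4 rad 0.9 fz 2.7 z 0.1138
   torque 0.512 clamp~ 37
```

Request:
carry_out:
  deltas: "0 0 2.5 -0.055 0.017 0.004 -1; 0 0 2.5 -0.055 0.017 0.004 -1"

```text
t: 20.98
tcp_pos: [0.5285, 0.0965, 0.1135]
orientation: [3.14, -0.003, 2.554]
ft_force: [-8.8, 6.1, 2.6]
grip_width: -0.0001
```

```bash
python3 -c "
from plan import *
feel('D')"
```

```text
D t 20.98 alpha 55.1 yaw-ideal 1.2 slide mm 2.5 push 10.7 rad -0.0 fz 2.6 z 0.1135
   torque 0.535 clamp~ 45
```

Request:
carry_out:
  deltas: "0 0 2.5 -0.055 0.017 0.004 -1; 0 0 2.5 -0.055 0.017 0.004 -1"

```text
t: 21.15
tcp_pos: [0.5328, 0.0953, 0.1132]
orientation: [3.14, -0.003, 2.467]
ft_force: [-10.0, 7.9, 3.9]
grip_width: -0.0002
```

```bash
python3 -c "
from plan import *
feel('D')"
```

```text
D t 21.15 alpha 50.0 yaw-ideal 1.3 slide mm 2.5 push 12.7 rad -0.4 fz 3.9 z 0.1132
   torque 0.637 clamp~ 79
```

Request:
carry_out:
  deltas: "0 0 2 -0.044 0.013 0.003 -1; 0 0 2 -0.044 0.013 0.003 -1"

```text
t: 21.32
tcp_pos: [0.5361, 0.094, 0.1131]
orientation: [3.14, -0.003, 2.397]
ft_force: [-9.4, 7.7, 4.6]
grip_width: -0.0001
```

```bash
python3 -c "
from plan import *
feel('D')
s=robot.read_state();x,y,z=s['tcp_pos']
a=pose('B',-82,.014,.165)
rows([pose('D',46,.012,z),[*pose('D',46,.014,.165)[:3],150],[.55,-.01,.17,160],a])"
```

```text
D t 21.32 alpha 45.9 yaw-ideal 1.5 slide mm 2.5 push 12.1 rad -1.0 fz 4.6 z 0.1131
   torque 0.61 clamp~ 70
t 21.32 [0.5361 0.094  0.1131] 137.3 F [-9.4  7.7  4.6] j6 0.76 rp [ 3.14e+00 -3.00e-03]
13
0 0 1.3 0.30 0.08 -0.00 -1; 0 0 -4.7 0.02 -0.00 -0.43 -1; 0 0 -4.7 0.02 0.00 -0.43 -1; 0 0 -4.7 0.02 0.00 -0.43 -1; 0 0 -2.5 -0.48 -0.56 -0.03 -1; 0 0 -2.5 -0.46 -0.58 -0.03 -1; 0 0 -2.5 -0.43 -0.60 -0.03 -1; 0 0 -2.5 -0.40 -0.62 -0.03 -1; 0 0 -5.6 -0.41 -0.51 0.03 -1; 0 0 -5.6 -0.36 -0.55 0.03 -1; 0 0 -5.6 -0.30 -0.58 0.03 -1; 0 0 -5.6 -0.25 -0.61 0.03 -1; 0 0 -5.6 -0.19 -0.63 0.03 -1
```

Request:
carry_out:
  deltas: "0 0 1.3 0.34 0.04 0 -1; 0 0 -4.7 0.02 0 -0.43 -1; 0 0 -4.7 0.02 0 -0.43 -1; 0 0 -4.7 0.02 0 -0.43 -1; 0 0 -2.5 -0.48 -0.56 -0.03 -1; 0 0 -2.5 -0.46 -0.58 -0.03 -1; 0 0 -2.5 -0.43 -0.60 -0.03 -1; 0 0 -2.5 -0.40 -0.62 -0.03 -1; 0 0 -5.6 -0.41 -0.51 0.03 -1; 0 0 -5.6 -0.36 -0.55 0.03 -1; 0 0 -5.6 -0.30 -0.58 0.03 -1; 0 0 -5.6 -0.25 -0.61 0.03 -1"

```text
t: 22.32
tcp_pos: [0.5838, -0.1127, 0.1653]
orientation: [-3.141, 0.003, -3.092]
ft_force: [0.3, 0.7, 0.1]
grip_width: -0.0001
```

Request:
carry_out:
  deltas: "0 0 -5.6 -0.19 -0.63 0.03 -1; 0 0 0 0 0 0 -1; 0 0 0 0 0 0 -1"

```text
t: 22.57
tcp_pos: [0.5922, -0.1374, 0.1631]
orientation: [-3.141, 0.001, -3.002]
ft_force: [0.3, 0.2, 0.9]
grip_width: 0.0001
```

```bash
python3 -c "
from plan import *
rows([pose('B',-82,.014,.165),pose('B',-82,.014,.117),pose('B',-82,.0,.117)])"
```

```text
t 22.57 [ 0.5922 -0.1374  0.1631] -172.0 F [0.3 0.2 0.9] j6 -0.51 rp [-3.141e+00  1.000e-03]
4
0 0 0.0 -0.02 0.09 -0.05 -1; 0 0 -0.0 -0.00 0.00 0.60 -1; 0 0 -0.0 -0.00 0.00 0.60 -1; 0 0 -0.0 0.35 0.00 -0.00 -1
```

B now: turn about 30° first, then feel.

Request:
carry_out:
  deltas: "0 0 0 -0.02 0.07 0 -1; 0 0 0 0 0 0.58 -1; 0 0 0 0 0 0.57 -1; 0 0 0 0.16 0 0 -1; 0 0 0 0.16 0 0 -1; 0 0 0 0.08 0 0 -1; 0 0 7 0.156 -0.046 0.01 -1; 0 0 7 0.156 -0.046 0.01 -1; 0 0 7 0.156 -0.046 0.01 -1; 0 0 7 0.156 -0.046 0.01 -1"

```text
t: 23.4
tcp_pos: [0.5526, -0.1416, 0.1167]
orientation: [3.14, 0.006, 2.79]
ft_force: [8.4, 1.7, -2.9]
grip_width: 0.0001
```

```bash
python3 -c "
from plan import *
feel('B')"
```

```text
B t 23.4 alpha -111.1 yaw-ideal 1.0 slide mm -0.1 push 7.2 rad -4.6 fz -2.9 z 0.1167
   torque 0.393 clamp~ -2
```

Request:
carry_out:
  deltas: "0 0 3.5 0.076 -0.023 0.005 -1; 0 0 3.5 0.076 -0.023 0.005 -1"

```text
t: 23.57
tcp_pos: [0.5464, -0.1414, 0.1166]
orientation: [3.14, 0.006, 2.67]
ft_force: [9.1, 1.1, -2.8]
grip_width: 0.0001
```

```bash
python3 -c "
from plan import *
feel('B')"
```

```text
B t 23.57 alpha -117.8 yaw-ideal 0.7 slide mm -0.3 push 7.5 rad -5.2 fz -2.8 z 0.1166
   torque 0.411 clamp~ 4
```

Request:
carry_out:
  deltas: "0 0 4 0.087 -0.02 0.007 -1; 0 0 4 0.087 -0.02 0.007 -1"

```text
t: 23.73
tcp_pos: [0.5396, -0.14, 0.1162]
orientation: [3.14, 0.007, 2.53]
ft_force: [7.5, -3.5, -2.4]
grip_width: 0.0001
```

```bash
python3 -c "
from plan import *
feel('B')"
```

```text
B t 23.73 alpha -125.1 yaw-ideal 0.1 slide mm -0.2 push 8.1 rad -1.5 fz -2.4 z 0.1162
   torque 0.416 clamp~ 5
```

Request:
carry_out:
  deltas: "0 0 3 0.065 -0.016 0.005 -1; 0 0 3 0.065 -0.016 0.005 -1"

```text
t: 23.9
tcp_pos: [0.5346, -0.1384, 0.1159]
orientation: [3.14, 0.007, 2.425]
ft_force: [5.7, -5.1, -1.1]
grip_width: 0.0001
```

```bash
python3 -c "
from plan import *
feel('B')"
```

```text
B t 23.9 alpha -130.8 yaw-ideal -0.2 slide mm -0.1 push 7.6 rad 0.1 fz -1.1 z 0.1159
   torque 0.381 clamp~ -6
```

Request:
carry_out:
  deltas: "0 0 3 0.065 -0.02 0.005 -1; 0 0 3 0.065 -0.02 0.005 -1"

```text
t: 24.07
tcp_pos: [0.5296, -0.1363, 0.1155]
orientation: [3.14, 0.007, 2.321]
ft_force: [4.7, -6.6, 0.7]
grip_width: -0.0001
```

```bash
python3 -c "
from plan import *
feel('B')"
```

```text
B t 24.07 alpha -136.6 yaw-ideal -0.5 slide mm -0.2 push 8.0 rad 1.1 fz 0.7 z 0.1155
   torque 0.393 clamp~ -2
```

Request:
carry_out:
  deltas: "0 0 3 0.065 -0.02 0.005 -1; 0 0 3 0.065 -0.02 0.005 -1"

```text
t: 24.23
tcp_pos: [0.5249, -0.1339, 0.1153]
orientation: [3.14, 0.007, 2.216]
ft_force: [4.4, -8.1, 1.5]
grip_width: -0.0001
```

```bash
python3 -c "
from plan import *
feel('B')"
```

```text
B t 24.23 alpha -142.2 yaw-ideal -0.9 slide mm -0.3 push 9.1 rad 1.5 fz 1.5 z 0.1153
   torque 0.447 clamp~ 16
```

Request:
carry_out:
  deltas: "0 0 3 0.065 -0.022 0.004 -1; 0 0 3 0.065 -0.022 0.004 -1"

```text
t: 24.4
tcp_pos: [0.5204, -0.1309, 0.115]
orientation: [3.139, 0.008, 2.111]
ft_force: [3.9, -10.2, 2.7]
grip_width: -0.0003
```

```bash
python3 -c "
from plan import *
feel('B')"
```

```text
B t 24.4 alpha -147.8 yaw-ideal -1.2 slide mm -0.3 push 10.7 rad 2.1 fz 2.7 z 0.115
   torque 0.524 clamp~ 41
```

Request:
carry_out:
  deltas: "0 0 2 0.044 -0.015 0.003 -1; 0 0 2 0.044 -0.015 0.003 -1"

```text
t: 24.57
tcp_pos: [0.5176, -0.1287, 0.1149]
orientation: [3.139, 0.008, 2.042]
ft_force: [3.0, -10.2, 2.9]
grip_width: -0.0002
```

```bash
python3 -c "
from plan import *
feel('B')"
```

```text
B t 24.57 alpha -151.6 yaw-ideal -1.5 slide mm -0.4 push 10.4 rad 2.3 fz 2.9 z 0.1149
   torque 0.507 clamp~ 36
```

Request:
carry_out:
  deltas: "0 0 1.5 0.033 -0.008 0.002 -1; 0 0 1.5 0.033 -0.008 0.002 -1"

```text
t: 24.73
tcp_pos: [0.5157, -0.1269, 0.1148]
orientation: [3.139, 0.008, 1.99]
ft_force: [-0.1, -11.6, 4.3]
grip_width: -0.0
```

```bash
python3 -c "
from plan import *
feel('B')"
```

```text
B t 24.73 alpha -154.4 yaw-ideal -1.6 slide mm -0.3 push 10.4 rad 5.1 fz 4.3 z 0.1148
   torque 0.485 clamp~ 28
```

Request:
carry_out:
  deltas: "0 0 1.5 0.033 -0.008 0.002 -1; 0 0 1.5 0.033 -0.008 0.002 -1"

```text
t: 24.9
tcp_pos: [0.5138, -0.1249, 0.1147]
orientation: [3.139, 0.008, 1.937]
ft_force: [-0.4, -12.7, 5.2]
grip_width: 0.0001
```

```bash
python3 -c "
from plan import *
feel('B')
s=robot.read_state();x,y,z=s['tcp_pos']
a=pose('A',-47,.014,.165)
rows([pose('B',-158,.012,z),[*pose('B',-158,.014,.165)[:3],110],[.55,-.02,.17,90],a])"
```

```text
B t 24.9 alpha -157.2 yaw-ideal -1.8 slide mm -0.3 push 11.5 rad 5.3 fz 5.2 z 0.1147
   torque 0.541 clamp~ 47
t 24.9 [ 0.5138 -0.1249  0.1147] 111.0 F [ -0.4 -12.7   5.2] j6 0.81 rp [3.139 0.008]
15
0 0 -1.0 -0.28 0.02 -0.00 -1; 0 0 1.0 -0.02 0.00 -0.63 -1; 0 0 1.0 -0.02 0.00 -0.63 -1; 0 0 5.0 0.62 0.43 -0.03 -1; 0 0 5.0 0.66 0.37 -0.03 -1; 0 0 5.0 0.69 0.32 -0.03 -1; 0 0 5.0 0.71 0.25 -0.03 -1; 0 0 5.9 0.01 0.35 0.02 -1; 0 0 5.9 0.05 0.34 0.02 -1; 0 0 5.9 0.08 0.34 0.02 -1; 0 0 5.9 0.12 0.33 0.02 -1; 0 0 5.9 0.15 0.31 0.02 -1; 0 0 5.9 0.18 0.30 0.02 -1; 0 0 5.9 0.21 0.28 0.02 -1; 0 0 5.9 0.24 0.25 0.02 -1
```

Request:
carry_out:
  deltas: "0 0 3.5 0.076 -0.04 0.003 -1"

```text
t: 24.98
tcp_pos: [0.5116, -0.1228, 0.1145]
orientation: [3.138, 0.008, 1.876]
ft_force: [3.1, -11.7, 3.0]
grip_width: -0.0
```

```bash
python3 -c "
from plan import *
feel('B')"
```

```text
B t 24.98 alpha -160.4 yaw-ideal -2.1 slide mm -0.5 push 12.0 rad 1.0 fz 3.0 z 0.1145
   torque 0.599 clamp~ 66
```

Request:
carry_out:
  deltas: "0 0 -1 -0.32 0.05 0 -1; 0 0 1 -0.04 0 -0.63 -1; 0 0 1 -0.02 0 -0.63 -1; 0 0 5.0 0.60 0.43 -0.03 -1; 0 0 5.0 0.64 0.37 -0.03 -1; 0 0 5.0 0.67 0.32 -0.03 -1; 0 0 5.0 0.70 0.25 -0.03 -1; 0 0 5.9 0.01 0.35 0.02 -1; 0 0 5.9 0.05 0.34 0.02 -1; 0 0 5.9 0.08 0.34 0.02 -1; 0 0 5.9 0.12 0.33 0.02 -1; 0 0 5.9 0.15 0.31 0.02 -1"

```text
t: 25.98
tcp_pos: [0.6243, -0.0227, 0.1648]
orientation: [3.139, -0.001, 0.993]
ft_force: [-0.7, 0.6, -0.7]
grip_width: 0.0003
```

Request:
carry_out:
  deltas: "0 0 5 0.18 0.30 0.02 -1; 0 0 5 0.21 0.28 0.02 -1; 0 0 5 0.24 0.25 0.02 -1; 0 0 0 0 0 0 -1; 0 0 0 0 0 0 -1"

```text
t: 26.4
tcp_pos: [0.6655, -0.0234, 0.1613]
orientation: [3.141, -0.001, 0.738]
ft_force: [-0.4, -0.2, 0.3]
grip_width: -0.0
```

```bash
python3 -c "
from plan import *
rows([pose('A',-47,.014,.165),pose('A',-47,.014,.116),pose('A',-47,.0,.116)])"
```

```text
t 26.4 [ 0.6655 -0.0234  0.1613] 42.3 F [-0.4 -0.2  0.3] j6 2.24 rp [ 3.141e+00 -1.000e-03]
4
0 0 -0.7 0.03 -0.21 -0.09 -1; 0 0 -0.0 0.00 0.00 0.61 -1; 0 0 -0.0 0.00 0.00 0.61 -1; 0 0 -0.0 -0.35 0.00 -0.00 -1
```

Request:
carry_out:
  deltas: "0 0 -0.7 0.03 -0.20 0 -1; 0 0 0 0 0 0.57 -1; 0 0 0 0 0 0.55 -1; 0 0 0 -0.16 0 0 -1; 0 0 0 -0.16 0 0 -1; 0 0 0 -0.05 0 0 -1"

```text
t: 26.9
tcp_pos: [0.6497, -0.0261, 0.1165]
orientation: [-3.141, -0.003, 0.75]
ft_force: [6.0, 10.3, -6.7]
grip_width: -0.0001
```

```bash
python3 -c "
from plan import *
feel('A')"
```

```text
A t 26.9 alpha -47.7 yaw-ideal 0.6 slide mm 0.5 push 11.4 rad -3.6 fz -6.7 z 0.1165
   torque 0.593 clamp~ 64
```

Request:
carry_out:
  deltas: "0 0 2 -0.05 0.01 0.003 -1; 0 0 2 -0.05 0.01 0.003 -1"

```text
t: 27.07
tcp_pos: [0.6485, -0.0286, 0.1166]
orientation: [-3.141, -0.005, 0.679]
ft_force: [7.7, 9.6, -6.5]
grip_width: 0.0
```

```bash
python3 -c "
from plan import *
feel('A')"
```

```text
A t 27.07 alpha -50.7 yaw-ideal -0.4 slide mm 0.6 push 12.0 rad -2.6 fz -6.5 z 0.1166
   torque 0.621 clamp~ 74
```

```bash
python3 -c "
from plan import *
s=robot.read_state();x,y,z=s['tcp_pos']
a=pose('C',143,.014,.165)
rows([pose('A',-51,.012,z),[*pose('A',-51,.014,.165)[:3],42],[.535,-.04,.17,50],a])"
```

```text
t 27.07 [ 0.6485 -0.0286  0.1166] 38.9 F [ 7.7  9.6 -6.5] j6 2.29 rp [-3.141 -0.005]
11
0 0 -0.1 0.29 0.01 -0.00 -1; 0 0 -1.5 0.02 -0.00 -0.60 -1; 0 0 -1.5 0.02 0.00 -0.60 -1; 0 0 -2.0 -0.66 -0.43 -0.03 -1; 0 0 -2.0 -0.64 -0.45 -0.03 -1; 0 0 -2.0 -0.63 -0.47 -0.03 -1; 0 0 -2.0 -0.61 -0.50 -0.03 -1; 0 0 -0.8 -0.49 -0.63 0.03 -1; 0 0 -0.8 -0.48 -0.64 0.03 -1; 0 0 -0.8 -0.47 -0.64 0.03 -1; 0 0 -0.8 -0.46 -0.65 0.03 -1
```

Request:
carry_out:
  deltas: "0 0 -0.1 0.33 0 0 -1; 0 0 -1.5 0.04 0 -0.60 -1; 0 0 -1.5 0.02 0 -0.60 -1; 0 0 -2.0 -0.66 -0.43 -0.03 -1; 0 0 -2.0 -0.64 -0.45 -0.03 -1; 0 0 -2.0 -0.63 -0.47 -0.03 -1; 0 0 -2.0 -0.61 -0.50 -0.03 -1; 0 0 -0.8 -0.49 -0.63 0.03 -1; 0 0 -0.8 -0.48 -0.64 0.03 -1; 0 0 -0.8 -0.47 -0.64 0.03 -1; 0 0 -0.8 -0.46 -0.65 0.03 -1; 0 0 0 0 0 0 -1"

```text
t: 28.07
tcp_pos: [0.4027, -0.034, 0.1645]
orientation: [3.141, 0.0, 0.929]
ft_force: [0.6, -0.2, 0.7]
grip_width: 0.0001
```

Request:
carry_out:
  deltas: "0 0 0 0 0 0 -1"

```text
t: 28.15
tcp_pos: [0.4071, -0.0349, 0.165]
orientation: [3.138, -0.001, 0.928]
ft_force: [1.7, -0.5, 0.7]
grip_width: -0.0
```

```bash
python3 -c "
from plan import *
rows([pose('C',143,.014,.165),pose('C',143,.014,.116),pose('C',143,.0,.116)])"
```

```text
t 28.15 [ 0.4071 -0.0349  0.165 ] 53.1 F [ 1.7 -0.5  0.7] j6 1.92 rp [ 3.138e+00 -1.000e-03]
4
0 0 0.1 0.01 0.01 0.00 -1; 0 0 -0.0 0.00 0.00 0.61 -1; 0 0 -0.0 0.00 0.00 0.61 -1; 0 0 -0.0 0.35 0.00 -0.00 -1
```

Request:
carry_out:
  deltas: "0 0 0 0.01 0.01 0 -1; 0 0 0 0 0 0.61 -1; 0 0 0 0 0 0.61 -1; 0 0 0 0.16 0 0 -1; 0 0 0 0.16 0 0 -1; 0 0 0 0.06 0 0 -1"

```text
t: 28.65
tcp_pos: [0.4177, -0.0229, 0.1145]
orientation: [-3.141, 0.004, 0.928]
ft_force: [-7.9, -10.1, -8.3]
grip_width: 0.0003
```

```bash
python3 -c "
from plan import *
feel('C')"
```

```text
C t 28.65 alpha 141.3 yaw-ideal 1.8 slide mm 0.8 push 12.8 rad -0.1 fz -8.3 z 0.1145
   torque 0.639 clamp~ 80
```

Request:
carry_out:
  deltas: "0 0 1.5 0.04 -0.01 0.003 -1; 0 0 1.5 0.04 -0.01 0.003 -1"

```text
t: 28.82
tcp_pos: [0.4184, -0.0204, 0.1143]
orientation: [-3.141, 0.005, 0.874]
ft_force: [-8.7, -10.8, -6.2]
grip_width: 0.0001
```

```bash
python3 -c "
from plan import *
feel('C')
s=robot.read_state();x,y,z=s['tcp_pos']
a=pose('D',46,.014,.165)
rows([pose('C',143,.012,z),[*pose('C',143,.014,.165)[:3],60],[.46,.05,.17,110],a])"
```

```text
C t 28.82 alpha 138.5 yaw-ideal 1.6 slide mm 0.7 push 13.9 rad -0.7 fz -6.2 z 0.1143
   torque 0.695 clamp~ 98
t 28.82 [ 0.4184 -0.0204  0.1143] 50.1 F [ -8.7 -10.8  -6.2] j6 2.02 rp [-3.141  0.005]
15
0 0 -2.9 -0.40 0.02 -0.00 -1; 0 0 -3.5 -0.02 0.00 -0.63 -1; 0 0 -3.5 -0.02 -0.00 -0.63 -1; 0 0 -6.2 0.31 0.01 -0.02 -1; 0 0 -6.2 0.31 0.04 -0.02 -1; 0 0 -6.2 0.30 0.08 -0.02 -1; 0 0 -6.2 0.29 0.11 -0.02 -1; 0 0 -6.2 0.28 0.14 -0.02 -1; 0 0 -6.2 0.26 0.17 -0.02 -1; 0 0 -6.2 0.24 0.20 -0.02 -1; 0 0 -6.2 0.22 0.22 -0.02 -1; 0 0 -6.5 0.18 0.52 0.03 -1; 0 0 -6.5 0.12 0.54 0.03 -1; 0 0 -6.5 0.06 0.55 0.03 -1; 0 0 -6.5 -0.00 0.55 0.03 -1
```

Request:
carry_out:
  deltas: "0 0 -2.9 -0.40 0.02 0 -1; 0 0 -3.5 -0.02 0 -0.63 -1; 0 0 -3.5 -0.02 0 -0.63 -1; 0 0 -6.2 0.31 0.01 -0.02 -1; 0 0 -6.2 0.31 0.04 -0.02 -1; 0 0 -6.2 0.30 0.08 -0.02 -1; 0 0 -6.2 0.29 0.11 -0.02 -1; 0 0 -6.2 0.28 0.14 -0.02 -1; 0 0 -6.2 0.26 0.17 -0.02 -1; 0 0 -6.2 0.24 0.20 -0.02 -1; 0 0 -6.2 0.22 0.22 -0.02 -1; 0 0 -6.5 0.18 0.52 0.03 -1"

```text
t: 29.82
tcp_pos: [0.4791, 0.0658, 0.1718]
orientation: [3.14, 0.001, 2.033]
ft_force: [1.1, -1.6, 1.1]
grip_width: 0.0001
```

Request:
carry_out:
  deltas: "0 0 -6.5 0.12 0.54 0.03 -1; 0 0 -6.5 0.06 0.55 0.03 -1; 0 0 -6.5 0 0.55 0.03 -1; 0 0 0 0 0 0 -1; 0 0 0 0 0 0 -1"

```text
t: 30.23
tcp_pos: [0.5312, 0.1076, 0.1668]
orientation: [3.141, 0.001, 2.368]
ft_force: [-0.5, 0.4, 1.4]
grip_width: -0.0
```

```bash
python3 -c "
from plan import *
rows([pose('D',46,.014,.165),pose('D',46,.014,.115),pose('D',46,.0,.115)])"
```

```text
t 30.23 [0.5312 0.1076 0.1668] 135.7 F [-0.5  0.4  1.4] j6 0.82 rp [3.141e+00 1.000e-03]
4
0 0 -0.3 0.03 -0.09 0.04 -1; 0 0 -0.0 0.00 0.00 0.62 -1; 0 0 -0.0 0.00 0.00 0.62 -1; 0 0 -0.0 -0.35 0.00 -0.00 -1
```

Request:
carry_out:
  deltas: "0 0 -0.3 0.03 -0.09 0.04 -1; 0 0 0 0 0 0.62 -1; 0 0 0 0 0 0.62 -1; 0 0 0 -0.16 0 0 -1; 0 0 0 -0.16 0 0 -1; 0 0 0 -0.05 0 0 -1"

```text
t: 30.73
tcp_pos: [0.5363, 0.0939, 0.1154]
orientation: [-3.141, -0.003, 2.372]
ft_force: [-9.2, 6.8, -2.4]
grip_width: 0.0
```

```bash
python3 -c "
from plan import *
feel('D')"
```

```text
D t 30.73 alpha 45.7 yaw-ideal 0.2 slide mm 2.8 push 11.4 rad -1.6 fz -2.4 z 0.1154
   torque 0.579 clamp~ 60
```

Request:
carry_out:
  deltas: "0 0 1 -0.03 0.006 0.002 -1; 0 0 1 -0.03 0.006 0.002 -1"

```text
t: 30.9
tcp_pos: [0.5374, 0.0937, 0.1153]
orientation: [-3.141, -0.005, 2.337]
ft_force: [-10.2, 8.6, -1.9]
grip_width: 0.0001
```

```bash
python3 -c "
from plan import *
feel('D')
s=robot.read_state();x,y,z=s['tcp_pos']
a=pose('B',-160,.014,.165)
rows([pose('D',45,.012,z),[*pose('D',45,.014,.165)[:3],135],[.52,-.02,.17,120],a])"
```

```text
D t 30.9 alpha 44.5 yaw-ideal -0.6 slide mm 2.8 push 13.3 rad -1.2 fz -1.9 z 0.1153
   torque 0.674 clamp~ 91
t 30.9 [0.5374 0.0937 0.1153] 133.9 F [-10.2   8.6  -1.9] j6 0.82 rp [-3.141 -0.005]
11
0 0 -1.1 0.31 0.06 -0.00 -1; 0 0 -0.0 0.03 -0.00 -0.62 -1; 0 0 -0.0 0.03 -0.00 -0.62 -1; 0 0 3.8 -0.52 -0.59 -0.03 -1; 0 0 3.8 -0.55 -0.56 -0.03 -1; 0 0 3.8 -0.59 -0.52 -0.03 -1; 0 0 3.8 -0.62 -0.48 -0.03 -1; 0 0 2.5 -0.62 -0.37 0.03 -1; 0 0 2.5 -0.64 -0.35 0.03 -1; 0 0 2.5 -0.65 -0.32 0.03 -1; 0 0 2.5 -0.66 -0.29 0.03 -1
```

Request:
carry_out:
  deltas: "0 0 -1.1 0.33 0.04 0 -1; 0 0 0 0.04 0 -0.62 -1; 0 0 0 0.03 0 -0.62 -1; 0 0 3.8 -0.52 -0.59 -0.03 -1; 0 0 3.8 -0.55 -0.56 -0.03 -1; 0 0 3.8 -0.59 -0.52 -0.03 -1; 0 0 3.8 -0.62 -0.48 -0.03 -1; 0 0 2.5 -0.62 -0.37 0.03 -1; 0 0 2.5 -0.64 -0.35 0.03 -1; 0 0 2.5 -0.65 -0.32 0.03 -1; 0 0 2.5 -0.66 -0.29 0.03 -1; 0 0 0 0 0 0 -1"

```text
t: 31.9
tcp_pos: [0.5187, -0.1403, 0.1658]
orientation: [3.14, 0.004, 1.911]
ft_force: [-0.1, -0.4, 0.5]
grip_width: -0.0002
```

Request:
carry_out:
  deltas: "0 0 0 0 0 0 -1"

```text
t: 31.98
tcp_pos: [0.5184, -0.1373, 0.1656]
orientation: [3.14, 0.002, 1.915]
ft_force: [-0.6, 0.8, 0.2]
grip_width: -0.0
```

```bash
python3 -c "
from plan import *
rows([pose('B',-160,.014,.165),pose('B',-160,.014,.115),pose('B',-160,.0,.115)])"
```

```text
t 31.98 [ 0.5184 -0.1373  0.1656] 109.7 F [-0.6  0.8  0.2] j6 0.81 rp [3.14e+00 2.00e-03]
4
0 0 -0.3 0.04 -0.00 0.02 -1; 0 0 -0.0 0.00 0.00 0.62 -1; 0 0 -0.0 0.00 0.00 0.62 -1; 0 0 -0.0 0.35 0.00 -0.00 -1
```

Request:
carry_out:
  deltas: "0 0 0 0.04 0 0.02 -1; 0 0 0 0 0 0.62 -1; 0 0 0 0 0 0.62 -1; 0 0 0 0.16 0 0 -1; 0 0 0 0.16 0 0 -1; 0 0 0 0.06 0 0 -1"

```text
t: 32.48
tcp_pos: [0.5127, -0.12, 0.1149]
orientation: [-3.141, 0.004, 1.918]
ft_force: [2.6, -13.4, -10.9]
grip_width: -0.0002
```

```bash
python3 -c "
from plan import *
feel('B')"
```

```text
B t 32.48 alpha -163.0 yaw-ideal 2.9 slide mm 0.7 push 13.6 rad 1.4 fz -10.9 z 0.1149
   torque 0.665 clamp~ 88
```

Request:
carry_out:
  deltas: "0 0 1 0.03 -0.006 0.002 -1; 0 0 1 0.03 -0.006 0.002 -1"

```text
t: 32.65
tcp_pos: [0.5119, -0.1188, 0.1152]
orientation: [-3.142, 0.006, 1.882]
ft_force: [2.3, -14.1, -10.7]
grip_width: -0.0
```

```bash
python3 -c "
from plan import *
feel('B')
s=robot.read_state();x,y,z=s['tcp_pos']
rows([pose('B',-162,.012,z),[*pose('B',-162,.014,.23)[:3],108],[.40,.12,.24,120],[.36,.22,.24,130]])"
```

```text
B t 32.65 alpha -164.6 yaw-ideal 2.4 slide mm 0.9 push 14.2 rad 1.6 fz -10.7 z 0.1152
   torque 0.695 clamp~ 98
t 32.65 [ 0.5119 -0.1188  0.1152] 107.8 F [  2.3 -14.1 -10.7] j6 0.87 rp [-3.142  0.006]
16
0 0 -0.2 -0.36 -0.02 -0.00 -1; 0 0 -0.0 -0.01 0.00 -0.72 -1; 0 0 -0.0 -0.01 0.00 -0.72 -1; 0 0 -0.0 -0.01 0.00 -0.72 -1; 0 0 -0.0 -0.01 0.00 -0.72 -1; 0 0 -1.5 0.87 -0.10 -0.03 -1; 0 0 -1.5 0.87 -0.08 -0.03 -1; 0 0 -1.5 0.87 -0.05 -0.03 -1; 0 0 -1.5 0.87 -0.03 -0.03 -1; 0 0 -1.5 0.87 -0.01 -0.03 -1; 0 0 -1.5 0.87 0.01 -0.03 -1; 0 0 -1.5 0.87 0.04 -0.03 -1; 0 0 -1.5 0.87 0.06 -0.03 -1; 0 0 -3.3 0.89 0.13 -0.00 -1; 0 0 -3.3 0.88 0.18 -0.00 -1; 0 0 -3.3 0.87 0.23 -0.00 -1
```

Request:
carry_out:
  deltas: "0 0 -0.2 -0.40 -0.02 0 -1; 0 0 0 -0.05 0 -0.72 -1; 0 0 0 -0.01 0 -0.72 -1; 0 0 0 -0.01 0 -0.72 -1; 0 0 0 -0.01 0 -0.72 -1; 0 0 -1.5 0.87 -0.10 -0.03 -1; 0 0 -1.5 0.87 -0.08 -0.03 -1; 0 0 -1.5 0.87 -0.05 -0.03 -1; 0 0 -1.5 0.87 -0.03 -0.03 -1; 0 0 -1.5 0.87 -0.01 -0.03 -1; 0 0 -1.5 0.87 0 -0.03 -1; 0 0 -1.5 0.87 0.04 -0.03 -1"

```text
t: 33.65
tcp_pos: [0.4127, 0.0877, 0.2394]
orientation: [3.139, 0.001, 2.072]
ft_force: [1.5, 0.2, -0.1]
grip_width: -0.0002
```

Request:
carry_out:
  deltas: "0 0 -1.5 0.87 0.06 -0.03 -1; 0 0 -3.3 0.6 0.13 0 -1; 0 0 -3.3 0.3 0.18 0 -1; 0 0 0 0 0 0 -1; 0 0 0 0 0 0 -1"

```text
t: 34.07
tcp_pos: [0.391, 0.1557, 0.24]
orientation: [3.14, 0.001, 2.213]
ft_force: [0.1, -0.0, -0.1]
grip_width: -0.0
```

```bash
python3 - <<'E'
from plan import *
import cv2
s=robot.get_image("scene");t=robot.get_image("top")
a=cv2.resize(s[195:305,268:378],(400,400),interpolation=cv2.INTER_CUBIC);b=cv2.resize(t,(400,300));b=cv2.copyMakeBorder(b,0,100,0,0,0)
cv2.imwrite("pics/end.png",np.hstack([a,b])[:,:,::-1]);print(robot.read_state()["tcp_pos"],robot.read_state()["ft_force"])
E
```

```text
[0.39150314 0.15448955 0.23930518] [ 0.00578319  1.03240187 -0.07876545]
```

View pics/end.png

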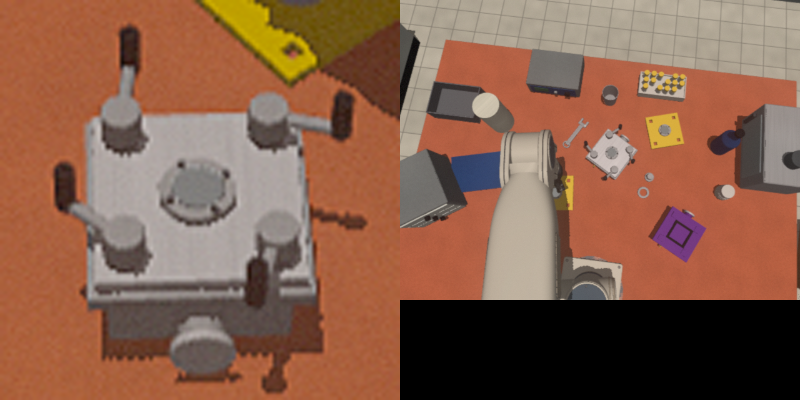

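The cover lies level, with all four levers turned round to crop posts (130,45), (342,115), (257,283) and (65,185). The wrench, ring, plug and beaker are unmoved, and the arm is clear of everything. Handing in.

```bash
python3 -c "
from rig import robot
print(robot.hand_in())"
```

```text
the job is handed in; nothing more can be done
None
```

The sample chamber is closed and handed in at about 34 s, with all four levers reading within the snug limits.

I named the levers A, C, D and B, because the chamber's numbering can't be told from its square shape. A lies opposite C, and D opposite B.

**First round:** I turned A and C first, then D and B, each by about 0.95 to 1.0 rad.

**Second round:** in the same order, I turned each lever until it felt snug.

**Final feel:** I went over all four once more, with these clamp estimates:

| Lever | Clamp at last feel (N) | Total turn (rad) |
|---|---|---|
| A | about 74 | 2.2 |
| C | 80–98 | 2.2 |
| D | 60–91 | 2.2 |
| B | 88–98 | 2.4 |

The limits are 46 to 120 N. The estimates scatter by 10 to 15 N, and C and B came out above the 80 N aim. The re-feel pass turned C and B up by a few degrees more.

**Expected slackening:** A was supposed to lose 20 to 40 N as the cover came flat. I couldn't see this clearly: it read 56–68 N before and 64 N when felt again.

**Last pictures:** the cover looks level, the other things on the bench look unmoved, and the arm is clear of everything. I judged the cover's seating from the feel and this picture, and did not measure its height.

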